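# Swap the bearing at the back of the tooling board

## Robot

A 6-joint arm with a two-finger parallel gripper is mounted at the origin on a cart in front of the work surface, level with it; the furniture and walls round the work are solid. World frame = base frame: x ahead of the robot, y to its left, z up, the work surface at z = 0. Lengths are in mm, angles in rad, forces in N, time in s.
With the tool pointing down it reaches from about 350 to 775 mm from the base axis. Payload 7.3 kg.
Tool frame: the origin (TCP) lies at the very end of the fingers, on their centre line; the grasp point (between the pads) lies 19 mm behind it; z points along the fingers, y is the line along which they close (so a half turn about z gives the same grasp; the last joint's range is limited). The gripper opens to 92 mm and grips with 3 to 60 N. Pads are 19 mm wide; open, the fingers measure 130 mm over their backs; the gripper's body (75 mm by 190 mm) begins 47 mm behind the grasp point.
Start: joints at [-1.473, 0.342, 1.524, -0, 1.275, -0.146], TCP at [126.752, -509.489, 226.741] pointing down, gripper open.
Joint ranges: [-2.53, 2.53], [-0.77, 2.02], [0.04, 2.7], [-1, 4.14], [0.28, 2.66], [-3.11, 3.11]. Speed limits (rad/s): [2.57, 2.57, 3.14, 3.14, 3.14, 3.14].

## Interface

Orientations are given as [roll, pitch, yaw] about the fixed x, y, z axes, in that order (R = Rz(yaw) Ry(pitch) Rx(roll)).
In Python, from plant import bot gives the robot as it stands.
- The arm moves only by the tool send_rows, never from a script. Its argument "rows" is a list of rows, each an object of numbers: "x", "y", "z": the shift along the tool's x, y, z in units of 0.2 m (1.0 is 0.2 m); "ax", "ay", "az": the turn, a rotation vector about the tool's x, y, z in units of 60 degrees (1.0 is 60 degrees); "jaw": the opening, from -1 (shut) to 1 (fully open), so that 0 is half open. In form: [{"x": .., "y": .., "z": .., "ax": .., "ay": .., "az": .., "jaw": ..}, ...]. A call has exactly 10 rows; each row is the pose to reach, as a shift and turn from the pose commanded when the call began, along the tool's axes at that moment; what a row does not reach only later rows make up. A row lasts 1/8 s, in which the tool goes at most 62.5 mm and 10.7 degrees, less where a joint would pass 70% of its speed; a pose out of reach is approached as far as the arm can. A call with a number of a shift or a turn outside -1 to 1 is refused whole. A call with a gripper value outside its range is refused whole. The fingers move at their own pace and stop on an object; the grip force is fixed at half the most. Time passes only in rows, so rows that repeat a pose let the fingers close, or fill a call up. It gives the time, the measured TCP pose, the force, the opening and the grip force at its end, in the units of the state.
- bot.get_obs(): the state, without advancing time (a new reading comes with each control period).
- bot.capture(name): name is "side" or "top"; returns (picture, depth): 400x640x3 uint8, red, green, blue; 400x640 float32, mm along the optical axis (not along the pixel's ray), 0 where there is no reading.
- bot.camera_model(name): a dict with "vertical_fov" (degrees; the focal length in pixels is half the picture's height over the tangent of half this angle, whatever the lens; pixels are square), "cx", "cy" (the principal point, pixels), "R" (3x3) and "t" (3): a world point X has camera coordinates R X + t. Camera axes: x right, y down, z forward; pixel columns grow to the right and rows downward; lengths in mm; the calibration is good to about 2 mm. A picture is of the moment at which its call begins. camera_model takes no time and is no camera call.
- bot.close_job(): hands the job in; it is judged then, once.
The state is a dict: "time": time; "joint_positions": joint angles; "dq": joint speeds; "tau": joint torques, N m; "tool_pos": TCP position; "tcp_rot": TCP orientation; "contact_force": force on the tool from outside, world axes, zero at the start; "moment": the same for the moment, N m; "grip_width": finger opening in mm; "finger_force": force on a finger pad.
Only numpy, scipy, OpenCV 4.12 (cv2) and the standard library are available. Lean on these libraries where they do the work, as an engineer would, in place of code of your own. Each camera call takes 0.05 s, during which the arm holds its last target. There are 200 camera calls.

## Task

First clear the yellow wax tin and the steel cutter block off the wooden tooling board onto the black side mat. Then put the ball bearing that stands behind them onto the middle of the green setting pad, and put the brown spacer collar into the bearing's old place at the back of the board. Only then put the tin and the cutter block back on the board, each just where it stood before; leave the tape measure and the black knob alone.

Things in the scene. Friction and masses are not known exactly. Their poses are not given: they have to be found in the camera images.
- wax_tin: round paste wax tin, silver below, yellow lid, 68 mm diameter (lid, the upper 14 mm; 64 mm below it), 32 mm high, 0.11 kg; origin at the centre of its underside, z up. The lid does not come off. At the start it stands on the board on one of the two grey felt spots, left or right
- cutter_block: round grey steel moulder cutter block with a bore, 68 mm diameter (70 mm over its four flush knives), 40 mm high, about 0.7 kg; origin at the centre of its underside, z up. At the start it stands on the board on the other grey felt spot
- bearing: steel ball bearing, flat ring with a dark seal, 52 mm outside diameter, 15 mm high, 0.13 kg; lies flat, origin at the centre of its underside, z up. At the start it lies at the back of the board in the middle, between and behind the tin and the cutter block, about 7 mm from each and 8 mm from the back fence: no room for fingers until both are cleared
- brown_collar: flat brown spacer collar (ring), 49 mm outside diameter, 12 mm high, 0.11 kg; at the start it lies flat on the worktop, either at the right of the board or behind the side mat (the setting pad is at the other of these places); origin at the centre of its underside, z up
- tooling_board: fixed wooden board, x to its back, y to its left, base from x = -46 to +70 mm and y = -100 to +100 mm, origin on the worktop. Base top 8 mm up; along the back a fence 30 mm high, inner face at x = +62 mm; other sides open. Two grey felt spots centred at x = +3, y = +-63 mm (tin and cutter block stand there within 2 mm), an orange ringed spot at the back under the bearing
- niche (a point): centre of the orange ringed spot at the back of the board, on top of its base (8 mm above the worktop), board x = +28 mm, y = 0: the bearing's old place, to which the brown collar goes
- setting_pad: fixed green pad 84 by 84 mm, 6 mm thick, with a white ring in the middle; origin under its centre on the worktop, x away from the robot at zero yaw
- side_mat: fixed black rubber mat with grey ribs, 190 (x) by 120 (y) mm, 4 mm thick, origin under its centre on the worktop: side area for tin and cutter block, 48 mm before and behind its centre along x. Between it and the board stands the machine's fence, 100 mm high at its front end, with levers up to 235 mm where x > 0.55 m; left of the mat a clamping jig with uprights to 420 mm
- tape_measure: yellow tape measure 39 by 68 by 62 mm standing on the worktop at the right, behind the work; not to be disturbed
- spare_knob: black ribbed knob 49 mm diameter with a light stud on top, 50 mm high, standing on the worktop at the right, behind the work; not to be disturbed

How it is judged:
By the outcome, as a careful person would: the job done as asked, in the order asked, and still so for the second after the job is handed in, with the robot touching nothing.
It also fails if it takes over 141 s, if anything falls off the work surface, if the arm or the gripper's body presses on something with over 40 N, if the wrist force passes 120 N, or if a joint passes its speed limit or range.

## Working session

There is one attempt and no reset: what is moved stays moved. The work goes in short steps, Python scripts to look and compute and a tool call to move; the robot and the scene stay as the last step left them, time stands still between calls to the robot, and variables do not carry over. Pictures are saved under pics/ and viewed, at most 14 in all, crops included, and the job is handed in when it is done.

Besides the shell and the picture viewer there is one more tool, called after "Request:" in YAML: its name, and indented under it one key for each argument. send_rows: Moves the arm, as the interface text tells. Its arguments: {"type":"object","properties":{"rows":{"type":"array","items":{"type":"object","properties":{"x":{"type":"number","minimum":-1,"maximum":1},"y":{"type":"number","minimum":-1,"maximum":1},"z":{"type":"number","minimum":-1,"maximum":1},"ax":{"type":"number","minimum":-1,"maximum":1},"ay":{"type":"number","minimum":-1,"maximum":1},"az":{"type":"number","minimum":-1,"maximum":1},"jaw":{"type":"number"}}}}},"required":["rows"]}

```bash
ls; mkdir -p pics
python3 - <<'E'
from plant import bot
import cv2,numpy as np
o=bot.get_obs();print({k:np.round(v,3) for k,v in o.items()})
for n in("side","top"):
    p,d=bot.capture(n);np.savez(f"pics/{n}0.npz",p=p,d=d);cv2.imwrite(f"pics/{n}0.png",p[:,:,::-1])
    m=bot.camera_model(n);print(n,m)
E
```

```text
pics
{'time': np.float64(0.0), 'joint_positions': array([-1.473,  0.343,  1.525,  0.   ,  1.275, -0.146]), 'dq': array([ 0.001, -0.001,  0.001, -0.   ,  0.001,  0.   ]), 'tau': array([ -0.   , -43.124, -24.422,   0.072,   0.056,  -0.   ]), 'tool_pos': array([ 126.708, -509.076,  226.072]), 'tcp_rot': array([-3.14 , -0.   ,  0.244]), 'contact_force': array([ 0.441, -0.326,  0.239]), 'moment': array([0.001, 0.007, 0.001]), 'finger_force': np.float64(0.0), 'grip_width': np.float64(91.989)}
side {'vertical_fov': 51.9232798323594, 'cx': 322.90202581917214, 'cy': 199.73868293633421, 'R': array([[-0.93030288, -0.36648188, -0.01508577],
       [-0.11844168,  0.33907754, -0.93327273],
       [ 0.34714279, -0.86643953, -0.35885154]]), 't': array([470.95880807, 142.57199035, 755.44255724])}
top {'vertical_fov': 56.02276290103295, 'cx': 321.1208690238903, 'cy': 196.17342012375633, 'R': array([[-0.00740765, -0.99963238, -0.02608135],
       [-0.98116733,  0.01230031, -0.19276765],
       [ 0.19301759,  0.02416221, -0.98089775]]), 't': array([-130.7955007 ,  562.18186618,  839.99506499])}
```

View pics/top0.png

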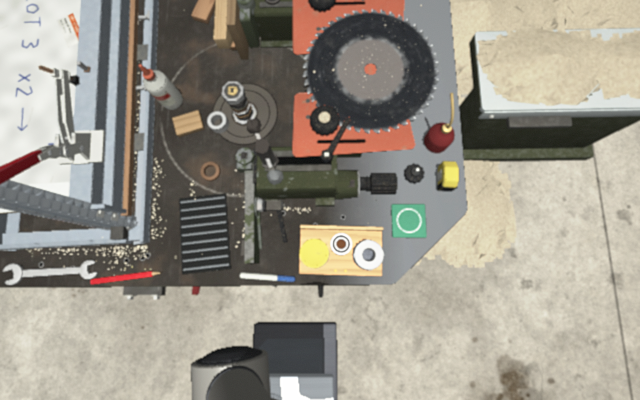

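View pics/side0.png

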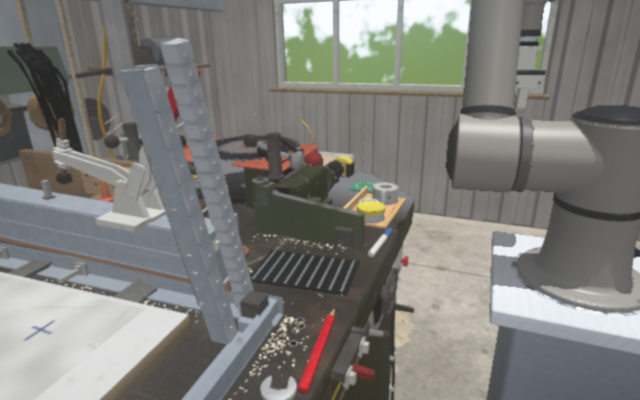

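The top view shows the tin at (314,252), cutter block at (368,255), bearing at (341,244), green pad at (408,221), collar at (209,171), mat at (204,233), knob at (413,173) and tape at (449,175). The side view shows the machine fence standing between the mat and the board.

```bash
cat > h.py <<'E'
import numpy as np,cv2
from plant import bot
def cam(n):
    m=bot.camera_model(n);return 200/np.tan(np.radians(m["vertical_fov"]/2)),m["cx"],m["cy"],np.array(m["R"]),np.array(m["t"])
def ray(n,u,v,z):
    f,cx,cy,R,t=cam(n);d=R.T@np.array([(u-cx)/f,(v-cy)/f,1]);c=-R.T@t
    return c+d*(z-c[2])/d[2]
def cloud(n,d):
    f,cx,cy,R,t=cam(n);v,u=np.mgrid[0:400,0:640]
    P=np.stack([(u-cx)/f*d,(v-cy)/f*d,d],-1)-t
    return P@R
def blob(mask,box,close=True):
    u0,v0,u1,v1=box;m=np.zeros(mask.shape,np.uint8);m[v0:v1,u0:u1]=mask[v0:v1,u0:u1]
    cs,_=cv2.findContours(m,cv2.RETR_EXTERNAL,cv2.CHAIN_APPROX_NONE)
    return max(cs,key=cv2.contourArea) if cs else None
def info(c,n,z):
    (u,v),r=cv2.minEnclosingCircle(c);M=cv2.moments(c);
    u,v=M["m10"]/M["m00"],M["m01"]/M["m00"];w=ray(n,u,v,z)
    X=np.array([ray(n,*p,z) for p in c[:,0].astype(float)])
    return np.round([u,v],1),w.round(1),"ext",np.ptp(X[:,0]).round(1),np.ptp(X[:,1]).round(1)
E
python3 - <<'E'
from h import *
D=np.load("pics/top0.npz");p,d=D["p"],D["d"];W=cloud("top",d)
hsv=cv2.cvtColor(p,cv2.COLOR_RGB2HSV);H,S,V=cv2.split(hsv)
Z=W[:,:,2]
for nm,(u,v) in dict(tin=(314,252),cut=(376,262),bear=(348,244),pad=(408,221),mat=(204,233),coll=(203,171),top=(330,268),fence=(340,228),work=(230,165)).items(): print(nm,W[v,u].round(1),hsv[v,u])
show=lambda nm,m,b,z:print(nm,*info(blob(m,b),"top",z))
show("tin",(H>22)&(H<32)&(S>150)&(V>150),(290,230,332,275),40)
show("cutZ",(Z>38),(350,238,390,275),48)
show("tinZ",(Z>30),(296,238,332,275),40)
show("cutS",(S<40)&(V>60),(350,238,390,275),48)
show("bearS",(S<60),(328,232,354,257),23)
show("bearZ",(Z>16),(331,233,352,257),23)
show("pad",(H>60)&(H<85)&(S>80),(385,200,435,242),6)
show("coll",(H<20)&(S>70)&(V>70),(195,158,225,185),12)
c=blob((H>8)&(H<28)&(S>60)&(V>110),(292,218,390,282))
print("board rect",cv2.minAreaRect(c))
c=blob((S<80)&(V<75)|(Z<0),(170,185,240,280));print("mat",cv2.minAreaRect(c))
cv2.imwrite("pics/c1.png",cv2.resize(p[150:290,170:470,::-1],None,fx=2.6,fy=2.6,interpolation=cv2.INTER_CUBIC))
E
```

```text
tin [ 430.4 -118.3   38.6] [ 28 129 250]
cut [ 406.  -261.6   46. ] [ 30   1 249]
bear [ 449.6 -199.3   19. ] [ 30   3 156]
pad [ 505.3 -348.2    5.7] [ 76 111 182]
mat [481.  156.1   4.2] [ 95  11 141]
coll [638.  164.6  11.4] [ 14  96 117]
top [ 393.4 -155.3    3.9] [ 21  89 247]
fence [ 487.1 -180.4   30.7] [ 22  83 239]
work [655.3  98.4   2.9] [18 39 86]Traceback (most recent call last):
  File "<stdin>", line 7, in <module>
  File "<stdin>", line 6, in <lambda>
  File "h.py", line 17, in info
    (u,v),r=cv2.minEnclosingCircle(c);M=cv2.moments(c);
            ~~~~~~~~~~~~~~~~~~~~~~^^^
cv2.error: OpenCV(4.12.0) /io/opencv/modules/imgproc/src/shapedescr.cpp:201: error: (-215:Assertion failed) count >= 0 && (depth == CV_32F || depth == CV_32S) in function 'minEnclosingCircle'
```

```bash
cat > m.py <<'E'
from h import *
D=np.load("pics/top0.npz");p,d=D["p"],D["d"];W=cloud("top",d)
hsv=cv2.cvtColor(p,cv2.COLOR_RGB2HSV);H,S,V=cv2.split(hsv)
Z=W[:,:,2]
def show(nm,m,b,z):
    c=blob(m,b); print(nm,*(info(c,"top",z) if c is not None else ["none"]))
show("tin",(H>25)&(H<34)&(S>108)&(V>150),(290,230,332,275),40)
show("cutZ",(Z>38),(350,238,390,275),48)
show("tinZ",(Z>28),(296,238,332,275),40)
show("cutS",(S<40)&(V>60),(350,238,390,275),48)
show("bearS",(S<60),(328,232,354,257),23)
show("bearZ",(Z>15),(331,233,352,257),23)
show("pad",(H>60)&(H<85)&(S>80),(385,200,435,242),6)
show("coll",(H<20)&(S>65)&(V>70),(195,158,225,185),12)
c=blob((S>60)&(V>110)|(Z>12),(292,218,390,282))
r=cv2.minAreaRect(c);print("board",r,[ray("top",*q,8).round(1) for q in cv2.boxPoints(r)])
c=blob(cv2.morphologyEx(((S<80)&(V<60)).astype(np.uint8),cv2.MORPH_CLOSE,np.ones((7,7))),(172,185,236,278));r=cv2.minAreaRect(c);print("mat",r,[ray("top",*q,4).round(1) for q in cv2.boxPoints(r)])
# machine heights between mat and board and behind
for x0 in range(380,760,40):
    print(x0,[ (lambda s: int(np.nanmax(s)) if s.size else None)(Z[(abs(W[:,:,0]-x0)<20)&(abs(W[:,:,1]-y)<15)&(d>0)]) for y in range(300,-430,-30)])
cv2.imwrite("pics/c1.png",cv2.resize(p[150:290,170:470,::-1],None,fx=2.6,fy=2.6,interpolation=cv2.INTER_CUBIC))
E
python3 m.py
```

```text
tin [313.8 252.9] [ 428.2 -117.9   40. ] ext 65.0 65.7
cutZ [368.6 254.7] [ 422.7 -245.    48. ] ext 68.6 67.2
tinZ [314.2 253.2] [ 427.6 -118.8   40. ] ext 65.1 65.7
cutS [372.5 254.8] [ 422.3 -253.9   48. ] ext 82.1 84.6
bearS [340.9 243.5] [ 450.7 -182.2   23. ] ext 50.2 52.8
bearZ [341.1 243.9] [ 449.8 -182.6   23. ] ext 50.1 48.1
pad [408.3 220.2] [ 507.4 -348.9    6. ] ext 82.3 82.1
coll [209.5 170.6] [638.8 147.7  12. ] ext 50.2 51.9
board ((340.37042236328125, 249.865478515625), (85.55079650878906, 50.87773513793945), 1.080924153327942) [array([378.6, -76.2,   8. ]), array([501.4, -77.9,   8. ]), array([ 495.2, -287.8,    8. ]), array([ 373.4, -280.8,    8. ])]
mat ((204.28018188476562, 233.48251342773438), (76.72528839111328, 49.40360641479492), 86.42366790771484) [array([573.6, 229.4,   4. ]), array([580., 104.,   4.]), array([389.9,  84.4,   4. ]), array([383.4, 204.9,   4. ])]
380 [12, 11, 3, 7, 7, 7, 6, 7, 16, 17, 15, 16, 17, 39, 39, 11, 11, 49, 51, 49, 4, 3, 3, None, None]
420 [4, 5, 5, 7, 8, 8, 7, 7, 49, 82, 11, 4, 5, 40, 41, 41, 27, 51, 50, 50, 3, 3, 2, 2, None]
460 [38, 5, 4, 8, 7, 7, 7, 8, 49, 87, 34, 47, 48, 41, 41, 39, 27, 52, 50, 50, 8, 8, 8, 7, 2]
500 [176, 9, 4, 8, 9, 7, 7, 7, 4, 93, 77, 64, 54, 30, 31, 32, 31, 33, 32, 34, 9, 10, 9, 9, 3]
540 [177, 5, 3, 7, 7, 9, 7, 6, 3, 96, 91, 79, 78, 89, 28, 29, 99, 81, 67, 4, 9, 9, 9, 7, 3]
580 [90, 4, 3, 6, 6, 8, 7, 3, 4, 110, 112, 180, 180, 112, 113, 111, 113, 100, 87, 90, 88, 3, 10, 3, 60]
620 [92, 4, 4, 4, 12, 15, 13, 5, 131, 142, 222, 224, 150, 121, 119, 159, 155, 94, 85, 82, 84, 17, 49, 29, 62]
660 [93, 4, 3, 3, 13, 14, 13, 3, 131, 140, 221, 223, 119, 122, 124, 159, 167, 122, 122, 122, 124, 123, 121, 18, 48]
700 [94, 3, 2, 2, 5, 3, 4, 3, 3, 1, 224, 214, 117, 123, 167, 167, 175, 174, 125, 125, 124, 124, 120, 59, 147]
740 [89, 3, 20, 22, 20, 31, 32, 4, 4, 3, 4, 4, 3, 123, 166, 169, 165, 125, 125, 125, 124, 126, 125, 123, 185]
```

View pics/c1.png

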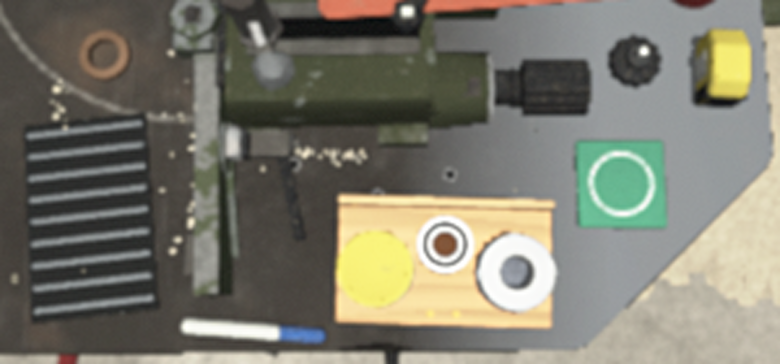

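The crop confirms the layout: cutter block on the right spot, tin on the left, bearing between and behind them, collar ring behind the mat. World positions are cutter (422.7,-245), tin (428,-118), bearing (450,-182), pad (507.5,-349), collar (639,148) and mat centre about (481,155), and their sizes agree with those given. I'll grasp the tin and cutter along diagonals so the fingers clear the bearing and the back fence.

```bash
cat >> h.py <<'E'
def rel(p0,yaw0,tgt):
    "tgt list of (x,y,z,yaw) -> tool-frame row numbers from commanded pose p0,yaw0"
    c,s=np.cos(yaw0),np.sin(yaw0)
    for x,y,z,w in tgt:
        dx,dy,dz=np.array([x,y,z])-p0
        print((x,y,z,w),"x %.3f y %.3f z %.3f az %.3f"%((c*dx+s*dy)/200,(s*dx-c*dy)/200,-dz/200,-(w-yaw0)/(np.pi/3)))
E
python3 - <<'E'
from h import *
rel((126.75,-509.5,226.7),.244,[(280,-377,200,.58)])
rel((280,-377,200),.58,[(422.5,-245.5,130,.58),(422.5,-245.5,70,.58)])
D=np.load("pics/top0.npz");W=cloud("top",D["d"])
for v in(200,225,250):print(v,[tuple(W[v,u].astype(int)) for u in range(238,262,3)])
E
```

```text
(280, -377, 200, 0.58) x 0.904 y -0.458 z 0.133 az -0.321
(422.5, -245.5, 130, 0.58) x 0.956 y -0.160 z 0.350 az -0.000
(422.5, -245.5, 70, 0.58) x 0.956 y -0.160 z 0.650 az -0.000
200 [(np.int64(564), np.int64(75), np.int64(0)), (np.int64(563), np.int64(67), np.int64(0)), (np.int64(563), np.int64(59), np.int64(0)), (np.int64(546), np.int64(31), np.int64(92)), (np.int64(546), np.int64(24), np.int64(90)), (np.int64(546), np.int64(17), np.int64(91)), (np.int64(547), np.int64(12), np.int64(86)), (np.int64(549), np.int64(7), np.int64(75))]
225 [(np.int64(500), np.int64(72), np.int64(0)), (np.int64(500), np.int64(65), np.int64(0)), (np.int64(500), np.int64(58), np.int64(-1)), (np.int64(490), np.int64(31), np.int64(83)), (np.int64(490), np.int64(24), np.int64(83)), (np.int64(489), np.int64(17), np.int64(86)), (np.int64(492), np.int64(15), np.int64(60)), (np.int64(494), np.int64(12), np.int64(42))]
250 [(np.int64(438), np.int64(70), np.int64(0)), (np.int64(436), np.int64(52), np.int64(46)), (np.int64(436), np.int64(45), np.int64(46)), (np.int64(434), np.int64(30), np.int64(79)), (np.int64(434), np.int64(24), np.int64(79)), (np.int64(434), np.int64(17), np.int64(78)), (np.int64(435), np.int64(15), np.int64(53)), (np.int64(437), np.int64(16), np.int64(14))]
```

Request:
send_rows:
  rows:
    - {"x": 0.9,"y": -0.46,"z": 0.13,"az": -0.32,"jaw": 1}
    - {"x": 0.9,"y": -0.46,"z": 0.13,"az": -0.32,"jaw": 1}
    - {"x": 0.9,"y": -0.46,"z": 0.13,"az": -0.32,"jaw": 1}
    - {"x": 0.9,"y": -0.46,"z": 0.13,"az": -0.32,"jaw": 1}
    - {"x": 0.9,"y": -0.46,"z": 0.13,"az": -0.32,"jaw": 1}
    - {"x": 0.9,"y": -0.46,"z": 0.13,"az": -0.32,"jaw": 1}
    - {"x": 0.9,"y": -0.46,"z": 0.13,"az": -0.32,"jaw": 1}
    - {"x": 0.9,"y": -0.46,"z": 0.13,"az": -0.32,"jaw": 1}
    - {"x": 0.9,"y": -0.46,"z": 0.13,"az": -0.32,"jaw": 1}
    - {"x": 0.9,"y": -0.46,"z": 0.13,"az": -0.32,"jaw": 1}

```text
schema error: expected keys x, y, z, ax, ay, az, jaw
```

Request:
send_rows:
  rows:
    - {"x": 0.96,"y": -0.16,"z": 0.35,"jaw": 1}
    - {"x": 0.96,"y": -0.16,"z": 0.35,"jaw": 1}
    - {"x": 0.96,"y": -0.16,"z": 0.35,"jaw": 1}
    - {"x": 0.96,"y": -0.16,"z": 0.35,"jaw": 1}
    - {"x": 0.96,"y": -0.16,"z": 0.35,"jaw": 1}
    - {"x": 0.96,"y": -0.16,"z": 0.35,"jaw": 1}
    - {"x": 0.96,"y": -0.16,"z": 0.35,"jaw": 1}
    - {"x": 0.96,"y": -0.16,"z": 0.35,"jaw": 1}
    - {"x": 0.96,"y": -0.16,"z": 0.35,"jaw": 1}
    - {"x": 0.96,"y": -0.16,"z": 0.35,"jaw": 1}

```text
schema error: expected keys x, y, z, ax, ay, az, jaw
```

Run:
```python
from h import *
o=bot.get_obs();print({k:np.round(o[k],3) for k in("time","tool_pos","tcp_rot","contact_force")})
p,d=bot.capture("top");q,_=bot.capture("side")
a=cv2.resize(p[170:300,260:460,::-1],None,fx=2,fy=2);b=cv2.resize(q[130:260,270:470,::-1],None,fx=2,fy=2)
cv2.imwrite("pics/c2.png",np.hstack([a,b]))
```

```text
{'time': np.float64(0.1), 'tool_pos': array([ 126.739, -509.108,  226.112]), 'tcp_rot': array([-3.14 , -0.   ,  0.244]), 'contact_force': array([-0.115,  0.017,  0.002])}
```

View pics/c2.png

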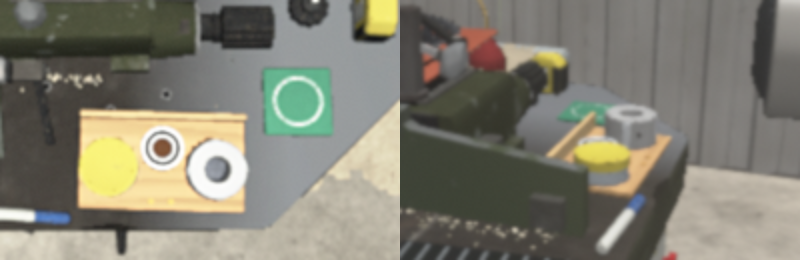

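The calls were refused because every row needs all seven keys. The picture shows the scene unchanged: tin, bearing and cutter on the board, and the low fence to the left in the side view.

Request:
send_rows:
  rows:
    - {"x": 0.9,"y": -0.46,"z": 0.13,"ax": 0,"ay": 0,"az": -0.32,"jaw": 1}
    - {"x": 0.9,"y": -0.46,"z": 0.13,"ax": 0,"ay": 0,"az": -0.32,"jaw": 1}
    - {"x": 0.9,"y": -0.46,"z": 0.13,"ax": 0,"ay": 0,"az": -0.32,"jaw": 1}
    - {"x": 0.9,"y": -0.46,"z": 0.13,"ax": 0,"ay": 0,"az": -0.32,"jaw": 1}
    - {"x": 0.9,"y": -0.46,"z": 0.13,"ax": 0,"ay": 0,"az": -0.32,"jaw": 1}
    - {"x": 0.9,"y": -0.46,"z": 0.13,"ax": 0,"ay": 0,"az": -0.32,"jaw": 1}
    - {"x": 0.9,"y": -0.46,"z": 0.13,"ax": 0,"ay": 0,"az": -0.32,"jaw": 1}
    - {"x": 0.9,"y": -0.46,"z": 0.13,"ax": 0,"ay": 0,"az": -0.32,"jaw": 1}
    - {"x": 0.9,"y": -0.46,"z": 0.13,"ax": 0,"ay": 0,"az": -0.32,"jaw": 1}
    - {"x": 0.9,"y": -0.46,"z": 0.13,"ax": 0,"ay": 0,"az": -0.32,"jaw": 1}

```text
time: 1.45
tool_pos: [279.1, -376.9, 200.7]
tcp_rot: [3.141, 0.0, 0.579]
contact_force: [-0.1, -0.0, -0.6]
grip_width: 91.7
finger_force: 0.0
```

Request:
send_rows:
  rows:
    - {"x": 0.96,"y": -0.16,"z": 0.35,"ax": 0,"ay": 0,"az": 0,"jaw": 1}
    - {"x": 0.96,"y": -0.16,"z": 0.35,"ax": 0,"ay": 0,"az": 0,"jaw": 1}
    - {"x": 0.96,"y": -0.16,"z": 0.35,"ax": 0,"ay": 0,"az": 0,"jaw": 1}
    - {"x": 0.96,"y": -0.16,"z": 0.35,"ax": 0,"ay": 0,"az": 0,"jaw": 1}
    - {"x": 0.96,"y": -0.16,"z": 0.35,"ax": 0,"ay": 0,"az": 0,"jaw": 1}
    - {"x": 0.96,"y": -0.16,"z": 0.35,"ax": 0,"ay": 0,"az": 0,"jaw": 1}
    - {"x": 0.96,"y": -0.16,"z": 0.35,"ax": 0,"ay": 0,"az": 0,"jaw": 1}
    - {"x": 0.96,"y": -0.16,"z": 0.35,"ax": 0,"ay": 0,"az": 0,"jaw": 1}
    - {"x": 0.96,"y": -0.16,"z": 0.35,"ax": 0,"ay": 0,"az": 0,"jaw": 1}
    - {"x": 0.96,"y": -0.16,"z": 0.35,"ax": 0,"ay": 0,"az": 0,"jaw": 1}

```text
time: 2.7
tool_pos: [422.3, -245.1, 130.8]
tcp_rot: [3.141, 0.0, 0.579]
contact_force: [-0.6, -0.2, -0.2]
grip_width: 91.8
finger_force: 0.0
```

Run:
```python
from h import *
o=bot.get_obs();print({k:np.round(o[k],3) for k in("time","tool_pos","tcp_rot","contact_force")})
p,d=bot.capture("top");q,_=bot.capture("side")
a=cv2.resize(p[170:300,260:460,::-1],None,fx=2,fy=2);b=cv2.resize(q[70:200,340:540,::-1],None,fx=2,fy=2)
cv2.imwrite("pics/c3.png",np.hstack([a,b]))
```

```text
{'time': np.float64(2.7), 'tool_pos': array([ 422.32 , -245.11 ,  130.795]), 'tcp_rot': array([3.141, 0.   , 0.579]), 'contact_force': array([-0.608, -0.188, -0.2  ])}
```

View pics/c3.png

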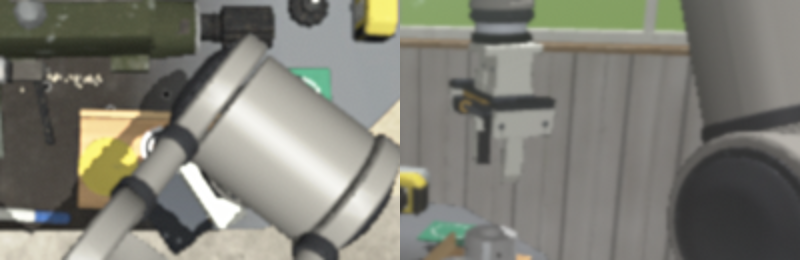

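The gripper sits above the cutter block with its closing line diagonal, and the body's long side lies along the closing line. I'll descend and close.

Request:
send_rows:
  rows:
    - {"x": 0,"y": 0,"z": 0.2,"ax": 0,"ay": 0,"az": 0,"jaw": 1}
    - {"x": 0,"y": 0,"z": 0.35,"ax": 0,"ay": 0,"az": 0,"jaw": 1}
    - {"x": 0,"y": 0,"z": 0.45,"ax": 0,"ay": 0,"az": 0,"jaw": 1}
    - {"x": 0,"y": 0,"z": 0.52,"ax": 0,"ay": 0,"az": 0,"jaw": 1}
    - {"x": 0,"y": 0,"z": 0.55,"ax": 0,"ay": 0,"az": 0,"jaw": 1}
    - {"x": 0,"y": 0,"z": 0.55,"ax": 0,"ay": 0,"az": 0,"jaw": 1}
    - {"x": 0,"y": 0,"z": 0.55,"ax": 0,"ay": 0,"az": 0,"jaw": 0.6}
    - {"x": 0,"y": 0,"z": 0.55,"ax": 0,"ay": 0,"az": 0,"jaw": 0.5}
    - {"x": 0,"y": 0,"z": 0.55,"ax": 0,"ay": 0,"az": 0,"jaw": 0.4}
    - {"x": 0,"y": 0,"z": 0.55,"ax": 0,"ay": 0,"az": 0,"jaw": 0.3}

```text
time: 4.05
tool_pos: [423.0, -245.5, 21.2]
tcp_rot: [3.14, -0.0, 0.579]
contact_force: [1.3, -2.0, 2.4]
grip_width: 67.1
finger_force: 30.0
```

Request:
send_rows:
  rows:
    - {"x": 0,"y": 0,"z": 0,"ax": 0,"ay": 0,"az": 0,"jaw": -1}
    - {"x": 0,"y": 0,"z": 0,"ax": 0,"ay": 0,"az": 0,"jaw": -1}
    - {"x": 0,"y": 0,"z": 0,"ax": 0,"ay": 0,"az": 0,"jaw": -1}
    - {"x": 0,"y": 0,"z": 0,"ax": 0,"ay": 0,"az": 0,"jaw": -1}
    - {"x": 0,"y": 0,"z": 0,"ax": 0,"ay": 0,"az": 0,"jaw": -1}
    - {"x": 0,"y": 0,"z": 0,"ax": 0,"ay": 0,"az": 0,"jaw": -1}
    - {"x": 0,"y": 0,"z": 0,"ax": 0,"ay": 0,"az": 0,"jaw": -1}
    - {"x": 0,"y": 0,"z": 0,"ax": 0,"ay": 0,"az": 0,"jaw": -1}
    - {"x": 0,"y": 0,"z": -0.1,"ax": 0,"ay": 0,"az": 0,"jaw": -1}
    - {"x": 0,"y": 0,"z": -0.2,"ax": 0,"ay": 0,"az": 0,"jaw": -1}

```text
time: 5.3
tool_pos: [420.6, -243.3, 59.4]
tcp_rot: [-3.136, 0.002, 0.579]
contact_force: [0.2, -0.5, -6.7]
grip_width: 66.9
finger_force: 30.0
```

Run:
```python
from h import *
rel((422.4,-244.9,60.7),.5791,[(422.4,-244.9,160,.5791),(425,-60,160,0)])
```

```text
(422.4, -244.9, 160, 0.5791) x 0.000 y 0.000 z -0.496 az -0.000
(425, -60, 160, 0) x 0.517 y -0.767 z -0.496 az 0.553
```

Request:
send_rows:
  rows:
    - {"x": 0,"y": 0,"z": -0.2,"ax": 0,"ay": 0,"az": 0,"jaw": -1}
    - {"x": 0,"y": 0,"z": -0.4,"ax": 0,"ay": 0,"az": 0,"jaw": -1}
    - {"x": 0.05,"y": -0.08,"z": -0.5,"ax": 0,"ay": 0,"az": 0.05,"jaw": -1}
    - {"x": 0.15,"y": -0.23,"z": -0.5,"ax": 0,"ay": 0,"az": 0.15,"jaw": -1}
    - {"x": 0.26,"y": -0.38,"z": -0.5,"ax": 0,"ay": 0,"az": 0.28,"jaw": -1}
    - {"x": 0.37,"y": -0.54,"z": -0.5,"ax": 0,"ay": 0,"az": 0.4,"jaw": -1}
    - {"x": 0.46,"y": -0.68,"z": -0.5,"ax": 0,"ay": 0,"az": 0.5,"jaw": -1}
    - {"x": 0.517,"y": -0.767,"z": -0.5,"ax": 0,"ay": 0,"az": 0.553,"jaw": -1}
    - {"x": 0.517,"y": -0.767,"z": -0.5,"ax": 0,"ay": 0,"az": 0.553,"jaw": -1}
    - {"x": 0.517,"y": -0.767,"z": -0.5,"ax": 0,"ay": 0,"az": 0.553,"jaw": -1}

```text
time: 6.55
tool_pos: [424.2, -60.0, 159.8]
tcp_rot: [-3.141, 0.003, 0.001]
contact_force: [0.3, 0.1, -6.7]
grip_width: 67.0
finger_force: 30.0
```

Request:
send_rows:
  rows:
    - {"x": 0,"y": -0.1,"z": 0,"ax": 0,"ay": 0,"az": 0,"jaw": -1}
    - {"x": 0,"y": -0.25,"z": 0,"ax": 0,"ay": 0,"az": 0,"jaw": -1}
    - {"x": 0.02,"y": -0.45,"z": 0,"ax": 0,"ay": 0,"az": 0,"jaw": -1}
    - {"x": 0.03,"y": -0.65,"z": 0,"ax": 0,"ay": 0,"az": 0,"jaw": -1}
    - {"x": 0.04,"y": -0.82,"z": 0,"ax": 0,"ay": 0,"az": 0,"jaw": -1}
    - {"x": 0.05,"y": -0.94,"z": 0,"ax": 0,"ay": 0,"az": 0,"jaw": -1}
    - {"x": 0.05,"y": -1.0,"z": 0,"ax": 0,"ay": 0,"az": 0,"jaw": -1}
    - {"x": 0.05,"y": -1.0,"z": 0,"ax": 0,"ay": 0,"az": 0,"jaw": -1}
    - {"x": 0.05,"y": -1.0,"z": 0,"ax": 0,"ay": 0,"az": 0,"jaw": -1}
    - {"x": 0.05,"y": -1.0,"z": 0,"ax": 0,"ay": 0,"az": 0,"jaw": -1}

```text
time: 7.8
tool_pos: [435.2, 139.2, 160.7]
tcp_rot: [3.141, 0.0, -0.001]
contact_force: [0.8, -0.4, -6.7]
grip_width: 67.3
finger_force: 30.0
```

Request:
send_rows:
  rows:
    - {"x": 0.2,"y": -0.05,"z": 0,"ax": 0,"ay": 0,"az": 0,"jaw": -1}
    - {"x": 0.4,"y": -0.09,"z": 0,"ax": 0,"ay": 0,"az": 0,"jaw": -1}
    - {"x": 0.47,"y": -0.09,"z": 0.1,"ax": 0,"ay": 0,"az": 0,"jaw": -1}
    - {"x": 0.47,"y": -0.09,"z": 0.25,"ax": 0,"ay": 0,"az": 0,"jaw": -1}
    - {"x": 0.47,"y": -0.09,"z": 0.4,"ax": 0,"ay": 0,"az": 0,"jaw": -1}
    - {"x": 0.47,"y": -0.09,"z": 0.55,"ax": 0,"ay": 0,"az": 0,"jaw": -1}
    - {"x": 0.47,"y": -0.09,"z": 0.65,"ax": 0,"ay": 0,"az": 0,"jaw": -1}
    - {"x": 0.47,"y": -0.09,"z": 0.69,"ax": 0,"ay": 0,"az": 0,"jaw": -1}
    - {"x": 0.47,"y": -0.09,"z": 0.71,"ax": 0,"ay": 0,"az": 0,"jaw": -1}
    - {"x": 0.47,"y": -0.09,"z": 0.72,"ax": 0,"ay": 0,"az": 0,"jaw": -1}

```text
time: 9.05
tool_pos: [529.7, 158.0, 17.3]
tcp_rot: [-3.141, -0.001, -0.0]
contact_force: [0.2, 0.9, -1.2]
grip_width: 67.2
finger_force: 30.0
```

Request:
send_rows:
  rows:
    - {"x": 0,"y": 0,"z": 0,"ax": 0,"ay": 0,"az": 0,"jaw": -1}
    - {"x": 0,"y": 0,"z": 0,"ax": 0,"ay": 0,"az": 0,"jaw": 0.6}
    - {"x": 0,"y": 0,"z": 0,"ax": 0,"ay": 0,"az": 0,"jaw": 1}
    - {"x": 0,"y": 0,"z": 0,"ax": 0,"ay": 0,"az": 0,"jaw": 1}
    - {"x": 0,"y": 0,"z": 0,"ax": 0,"ay": 0,"az": 0,"jaw": 1}
    - {"x": 0,"y": 0,"z": -0.1,"ax": 0,"ay": 0,"az": 0,"jaw": 1}
    - {"x": 0,"y": 0,"z": -0.3,"ax": 0,"ay": 0,"az": 0,"jaw": 1}
    - {"x": 0,"y": 0,"z": -0.5,"ax": 0,"ay": 0,"az": 0,"jaw": 1}
    - {"x": 0,"y": 0,"z": -0.7,"ax": 0,"ay": 0,"az": 0,"jaw": 1}
    - {"x": 0,"y": 0,"z": -0.72,"ax": 0,"ay": 0,"az": 0,"jaw": 1}

```text
time: 10.3
tool_pos: [530.8, 158.3, 163.9]
tcp_rot: [-3.141, -0.006, -0.0]
contact_force: [0.0, -0.6, -0.3]
grip_width: 92.0
finger_force: 0.0
```

Request:
send_rows:
  rows:
    - {"x": -0.2,"y": 0.05,"z": 0,"ax": 0,"ay": 0,"az": 0,"jaw": 1}
    - {"x": -0.4,"y": 0.2,"z": 0,"ax": 0,"ay": 0,"az": 0,"jaw": 1}
    - {"x": -0.5,"y": 0.4,"z": 0,"ax": 0,"ay": 0,"az": 0,"jaw": 1}
    - {"x": -0.5,"y": 0.6,"z": 0,"ax": 0,"ay": 0,"az": 0,"jaw": 1}
    - {"x": -0.5,"y": 0.79,"z": 0,"ax": 0,"ay": 0,"az": 0,"jaw": 1}
    - {"x": -0.5,"y": 0.79,"z": 0,"ax": 0,"ay": 0,"az": 0,"jaw": 1}
    - {"x": -0.5,"y": 0.79,"z": 0,"ax": 0,"ay": 0,"az": 0,"jaw": 1}
    - {"x": -0.5,"y": 0.79,"z": 0,"ax": 0,"ay": 0,"az": 0,"jaw": 1}
    - {"x": -0.5,"y": 0.79,"z": 0,"ax": 0,"ay": 0,"az": 0,"jaw": 1}
    - {"x": -0.5,"y": 0.79,"z": 0,"ax": 0,"ay": 0,"az": 0,"jaw": 1}

```text
time: 11.55
tool_pos: [429.1, 0.5, 160.7]
tcp_rot: [3.142, 0.0, 0.001]
contact_force: [0.2, -0.9, -0.6]
grip_width: 91.7
finger_force: 0.0
```

Request:
send_rows:
  rows:
    - {"x": 0,"y": 0.2,"z": 0,"ax": 0,"ay": 0,"az": 0.15,"jaw": 1}
    - {"x": 0,"y": 0.4,"z": 0,"ax": 0,"ay": 0,"az": 0.3,"jaw": 1}
    - {"x": -0.005,"y": 0.59,"z": 0,"ax": 0,"ay": 0,"az": 0.45,"jaw": 1}
    - {"x": -0.005,"y": 0.59,"z": 0.1,"ax": 0,"ay": 0,"az": 0.57,"jaw": 1}
    - {"x": -0.005,"y": 0.59,"z": 0.25,"ax": 0,"ay": 0,"az": 0.57,"jaw": 1}
    - {"x": -0.005,"y": 0.59,"z": 0.4,"ax": 0,"ay": 0,"az": 0.57,"jaw": 1}
    - {"x": -0.005,"y": 0.59,"z": 0.4,"ax": 0,"ay": 0,"az": 0.57,"jaw": 1}
    - {"x": -0.005,"y": 0.59,"z": 0.4,"ax": 0,"ay": 0,"az": 0.57,"jaw": 1}
    - {"x": -0.005,"y": 0.59,"z": 0.4,"ax": 0,"ay": 0,"az": 0.57,"jaw": 1}
    - {"x": -0.005,"y": 0.59,"z": 0.4,"ax": 0,"ay": 0,"az": 0.57,"jaw": 1}

```text
time: 12.8
tool_pos: [428.6, -118.1, 81.6]
tcp_rot: [-3.141, -0.002, -0.597]
contact_force: [-0.4, -0.6, -0.9]
grip_width: 91.7
finger_force: 0.0
```

Run:
```python
from h import *
p,d=bot.capture("top");q,_=bot.capture("side");W=cloud("top",d)
c=blob(W[:,:,2]>32,(182,190,230,235));print("cutter on mat",*info(c,"top",44))
a=cv2.resize(p[150:300,160:460,::-1],None,fx=1.6,fy=1.6);b=cv2.resize(q[130:230,300:420,::-1],None,fx=2.4,fy=2.4)
cv2.imwrite("pics/c4.png",np.hstack([a,b]))
```

```text
cutter on mat [199.4 212.1] [527.3 156.5  44. ] ext 70.6 70.4
```

View pics/c4.png

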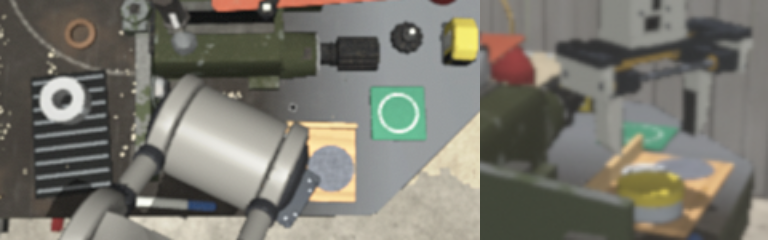

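The cutter block is on the mat at crop (62,100), and the gripper straddles the tin diagonally with both fingers clear. I'll descend onto the lid.

Request:
send_rows:
  rows:
    - {"x": 0,"y": 0,"z": 0.1,"ax": 0,"ay": 0,"az": 0,"jaw": 1}
    - {"x": 0,"y": 0,"z": 0.2,"ax": 0,"ay": 0,"az": 0,"jaw": 1}
    - {"x": 0,"y": 0,"z": 0.27,"ax": 0,"ay": 0,"az": 0,"jaw": 1}
    - {"x": 0,"y": 0,"z": 0.3,"ax": 0,"ay": 0,"az": 0,"jaw": 1}
    - {"x": 0,"y": 0,"z": 0.3,"ax": 0,"ay": 0,"az": 0,"jaw": 1}
    - {"x": 0,"y": 0,"z": 0.3,"ax": 0,"ay": 0,"az": 0,"jaw": 0.6}
    - {"x": 0,"y": 0,"z": 0.3,"ax": 0,"ay": 0,"az": 0,"jaw": 0.5}
    - {"x": 0,"y": 0,"z": 0.3,"ax": 0,"ay": 0,"az": 0,"jaw": 0.4}
    - {"x": 0,"y": 0,"z": 0.3,"ax": 0,"ay": 0,"az": 0,"jaw": -1}
    - {"x": 0,"y": 0,"z": 0.3,"ax": 0,"ay": 0,"az": 0,"jaw": -1}

```text
time: 14.15
tool_pos: [428.3, -118.1, 21.0]
tcp_rot: [-3.142, -0.001, -0.597]
contact_force: [-0.3, 0.5, 4.4]
grip_width: 67.1
finger_force: 30.0
```

Run:
```python
from h import *
rel((428,-118,20.7),-.597,[(428,-118,160.7,-.597),(430,0,160.7,0)])
```

```text
(428, -118, 160.7, -0.597) x 0.000 y -0.000 z -0.700 az -0.000
(430, 0, 160.7, 0) x -0.323 y -0.494 z -0.700 az -0.570
```

Request:
send_rows:
  rows:
    - {"x": 0,"y": 0,"z": -0.1,"ax": 0,"ay": 0,"az": 0,"jaw": -1}
    - {"x": 0,"y": 0,"z": -0.3,"ax": 0,"ay": 0,"az": 0,"jaw": -1}
    - {"x": 0,"y": 0,"z": -0.5,"ax": 0,"ay": 0,"az": 0,"jaw": -1}
    - {"x": -0.05,"y": -0.08,"z": -0.65,"ax": 0,"ay": 0,"az": -0.1,"jaw": -1}
    - {"x": -0.12,"y": -0.18,"z": -0.7,"ax": 0,"ay": 0,"az": -0.2,"jaw": -1}
    - {"x": -0.2,"y": -0.3,"z": -0.7,"ax": 0,"ay": 0,"az": -0.33,"jaw": -1}
    - {"x": -0.27,"y": -0.42,"z": -0.7,"ax": 0,"ay": 0,"az": -0.47,"jaw": -1}
    - {"x": -0.323,"y": -0.494,"z": -0.7,"ax": 0,"ay": 0,"az": -0.57,"jaw": -1}
    - {"x": -0.323,"y": -0.494,"z": -0.7,"ax": 0,"ay": 0,"az": -0.57,"jaw": -1}
    - {"x": -0.323,"y": -0.494,"z": -0.7,"ax": 0,"ay": 0,"az": -0.57,"jaw": -1}

```text
time: 15.4
tool_pos: [430.1, -0.3, 160.5]
tcp_rot: [3.141, 0.0, -0.002]
contact_force: [0.0, 0.1, -0.9]
grip_width: 67.4
finger_force: 30.0
```

Request:
send_rows:
  rows:
    - {"x": 0,"y": -0.15,"z": 0,"ax": 0,"ay": 0,"az": 0,"jaw": -1}
    - {"x": 0,"y": -0.35,"z": 0,"ax": 0,"ay": 0,"az": 0,"jaw": -1}
    - {"x": 0.02,"y": -0.55,"z": 0,"ax": 0,"ay": 0,"az": 0,"jaw": -1}
    - {"x": 0.02,"y": -0.7,"z": 0,"ax": 0,"ay": 0,"az": 0,"jaw": -1}
    - {"x": 0.02,"y": -0.77,"z": 0.05,"ax": 0,"ay": 0,"az": 0,"jaw": -1}
    - {"x": 0.02,"y": -0.77,"z": 0.2,"ax": 0,"ay": 0,"az": 0,"jaw": -1}
    - {"x": 0.02,"y": -0.77,"z": 0.4,"ax": 0,"ay": 0,"az": 0,"jaw": -1}
    - {"x": 0.02,"y": -0.77,"z": 0.6,"ax": 0,"ay": 0,"az": 0,"jaw": -1}
    - {"x": 0.02,"y": -0.77,"z": 0.67,"ax": 0,"ay": 0,"az": 0,"jaw": -1}
    - {"x": 0.02,"y": -0.77,"z": 0.7,"ax": 0,"ay": 0,"az": 0,"jaw": -1}

```text
time: 16.65
tool_pos: [434.3, 153.5, 20.2]
tcp_rot: [3.141, 0.001, -0.001]
contact_force: [0.9, -0.9, 0.5]
grip_width: 67.4
finger_force: 30.0
```

Request:
send_rows:
  rows:
    - {"x": 0,"y": 0,"z": 0.015,"ax": 0,"ay": 0,"az": 0,"jaw": -1}
    - {"x": 0,"y": 0,"z": 0.02,"ax": 0,"ay": 0,"az": 0,"jaw": -1}
    - {"x": 0,"y": 0,"z": 0.02,"ax": 0,"ay": 0,"az": 0,"jaw": 0.6}
    - {"x": 0,"y": 0,"z": 0.02,"ax": 0,"ay": 0,"az": 0,"jaw": 1}
    - {"x": 0,"y": 0,"z": 0.02,"ax": 0,"ay": 0,"az": 0,"jaw": 1}
    - {"x": 0,"y": 0,"z": 0,"ax": 0,"ay": 0,"az": 0,"jaw": 1}
    - {"x": 0,"y": 0,"z": -0.2,"ax": 0,"ay": 0,"az": 0,"jaw": 1}
    - {"x": 0,"y": 0,"z": -0.4,"ax": 0,"ay": 0,"az": 0,"jaw": 1}
    - {"x": 0,"y": 0,"z": -0.6,"ax": 0,"ay": 0,"az": 0,"jaw": 1}
    - {"x": 0,"y": 0,"z": -0.7,"ax": 0,"ay": 0,"az": 0,"jaw": 1}

```text
time: 17.9
tool_pos: [434.9, 154.2, 163.2]
tcp_rot: [-3.141, -0.004, -0.0]
contact_force: [0.7, -0.1, -0.2]
grip_width: 91.8
finger_force: 0.0
```

Request:
send_rows:
  rows:
    - {"x": 0,"y": 0.2,"z": 0,"ax": 0,"ay": 0,"az": 0,"jaw": 1}
    - {"x": 0,"y": 0.4,"z": 0,"ax": 0,"ay": 0,"az": 0,"jaw": 1}
    - {"x": 0,"y": 0.6,"z": 0,"ax": 0,"ay": 0,"az": 0,"jaw": 1}
    - {"x": 0,"y": 0.77,"z": 0,"ax": 0,"ay": 0,"az": 0,"jaw": 1}
    - {"x": 0,"y": 0.77,"z": 0,"ax": 0,"ay": 0,"az": 0,"jaw": 1}
    - {"x": 0,"y": 0.77,"z": 0,"ax": 0,"ay": 0,"az": 0,"jaw": 1}
    - {"x": 0,"y": 0.77,"z": 0,"ax": 0,"ay": 0,"az": 0,"jaw": 1}
    - {"x": 0,"y": 0.77,"z": 0,"ax": 0,"ay": 0,"az": 0,"jaw": 1}
    - {"x": 0,"y": 0.77,"z": 0,"ax": 0,"ay": 0,"az": 0,"jaw": 1}
    - {"x": 0,"y": 0.77,"z": 0,"ax": 0,"ay": 0,"az": 0,"jaw": 1}

```text
time: 19.15
tool_pos: [434.1, 0.3, 160.7]
tcp_rot: [3.142, 0.0, 0.0]
contact_force: [0.8, -0.5, 0.2]
grip_width: 92.0
finger_force: 0.0
```

Run:
```python
from h import *
p,d=bot.capture("top");W=cloud("top",d);np.savez("pics/top5.npz",p=p,d=d)
hsv=cv2.cvtColor(p,cv2.COLOR_RGB2HSV);H,S,V=cv2.split(hsv)
def show(nm,m,b,z):
    c=blob(m,b); print(nm,*(info(c,"top",z) if c is not None else ["none"]))
show("tin on mat",(W[:,:,2]>26),(182,235,235,280),36)
show("cut on mat",(W[:,:,2]>32),(182,190,230,235),44)
show("bearS",(S<60),(322,230,360,260),23)
show("feltR",(S<60),(350,238,390,275),8)
show("feltL",(S<60),(290,238,332,275),8)
show("pad",(H>60)&(H<85)&(S>80),(385,200,435,242),6)
show("padring",(S<70)&(V>180),(390,203,428,240),6)
cv2.imwrite("pics/c5.png",cv2.resize(p[150:290,170:470,::-1],None,fx=2.6,fy=2.6,interpolation=cv2.INTER_CUBIC))
```

```text
tin on mat [209.8 254.2] [427.5 128.8  36. ] ext 103.9 129.2
cut on mat [204.6 216.6] [516.3 143.1  44. ] ext 93.2 118.4
bearS [340.9 243.5] [ 450.7 -182.1   23. ] ext 50.2 52.8
feltR [372.2 255.1] [ 423.1 -257.5    8. ] ext 85.9 88.6
feltL [314.4 253.3] [ 428.7 -117.8    8. ] ext 67.3 68.1
pad [408.3 220.1] [ 507.4 -348.9    6. ] ext 82.0 82.1
padring [408.6 220.2] [ 507.3 -349.7    6. ] ext 61.9 61.7
```

View pics/c5.png

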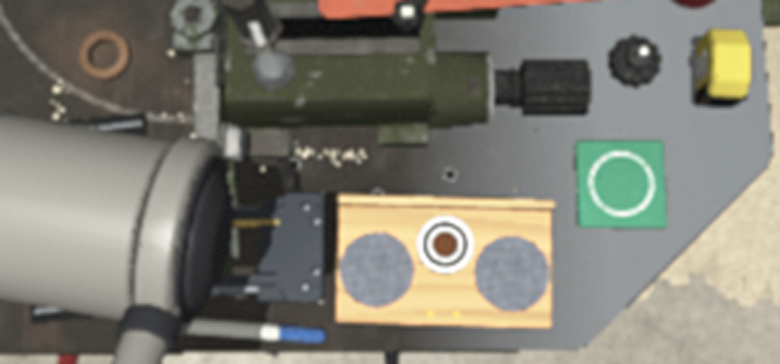

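Tin and cutter are off the board. The bearing is alone at crop (445,244), between the two free felt spots at (377,269) and (512,273), and the ring of the pad is at (621,183). I'll go to the bearing.

Request:
send_rows:
  rows:
    - {"x": 0.02,"y": 0.2,"z": 0,"ax": 0,"ay": 0,"az": 0,"jaw": 1}
    - {"x": 0.05,"y": 0.45,"z": 0,"ax": 0,"ay": 0,"az": 0,"jaw": 1}
    - {"x": 0.08,"y": 0.7,"z": 0,"ax": 0,"ay": 0,"az": 0,"jaw": 1}
    - {"x": 0.08,"y": 0.91,"z": 0,"ax": 0,"ay": 0,"az": 0,"jaw": 1}
    - {"x": 0.08,"y": 0.91,"z": 0.2,"ax": 0,"ay": 0,"az": 0,"jaw": 1}
    - {"x": 0.08,"y": 0.91,"z": 0.4,"ax": 0,"ay": 0,"az": 0,"jaw": 1}
    - {"x": 0.08,"y": 0.91,"z": 0.6,"ax": 0,"ay": 0,"az": 0,"jaw": 0.5}
    - {"x": 0.08,"y": 0.91,"z": 0.7,"ax": 0,"ay": 0,"az": 0,"jaw": 0.4}
    - {"x": 0.08,"y": 0.91,"z": 0.74,"ax": 0,"ay": 0,"az": 0,"jaw": 0.4}
    - {"x": 0.08,"y": 0.91,"z": 0.75,"ax": 0,"ay": 0,"az": 0,"jaw": 0.4}

```text
time: 20.45
tool_pos: [450.3, -182.0, 10.8]
tcp_rot: [3.141, -0.0, -0.0]
contact_force: [0.6, -0.1, -0.4]
grip_width: 64.4
finger_force: 0.0
```

Request:
send_rows:
  rows:
    - {"x": 0,"y": 0,"z": 0,"ax": 0,"ay": 0,"az": 0,"jaw": 0.3}
    - {"x": 0,"y": 0,"z": 0,"ax": 0,"ay": 0,"az": 0,"jaw": 0.2}
    - {"x": 0,"y": 0,"z": 0,"ax": 0,"ay": 0,"az": 0,"jaw": 0.1}
    - {"x": 0,"y": 0,"z": 0,"ax": 0,"ay": 0,"az": 0,"jaw": -1}
    - {"x": 0,"y": 0,"z": 0,"ax": 0,"ay": 0,"az": 0,"jaw": -1}
    - {"x": 0,"y": 0,"z": 0,"ax": 0,"ay": 0,"az": 0,"jaw": -1}
    - {"x": 0,"y": 0,"z": 0,"ax": 0,"ay": 0,"az": 0,"jaw": -1}
    - {"x": 0,"y": 0,"z": 0,"ax": 0,"ay": 0,"az": 0,"jaw": -1}
    - {"x": 0,"y": 0,"z": 0,"ax": 0,"ay": 0,"az": 0,"jaw": -1}
    - {"x": 0,"y": 0,"z": 0,"ax": 0,"ay": 0,"az": 0,"jaw": -1}

```text
time: 21.7
tool_pos: [450.5, -182.3, 11.3]
tcp_rot: [3.141, -0.001, -0.0]
contact_force: [-0.6, -0.5, 5.9]
grip_width: 50.9
finger_force: 30.0
```

Request:
send_rows:
  rows:
    - {"x": 0,"y": 0,"z": -0.15,"ax": 0,"ay": 0,"az": 0,"jaw": -1}
    - {"x": 0,"y": 0,"z": -0.35,"ax": 0,"ay": 0,"az": 0,"jaw": -1}
    - {"x": 0,"y": 0.05,"z": -0.5,"ax": 0,"ay": 0,"az": 0,"jaw": -1}
    - {"x": 0,"y": 0.2,"z": -0.55,"ax": 0,"ay": 0,"az": 0,"jaw": -1}
    - {"x": 0.05,"y": 0.4,"z": -0.55,"ax": 0,"ay": 0,"az": 0,"jaw": -1}
    - {"x": 0.15,"y": 0.6,"z": -0.55,"ax": 0,"ay": 0,"az": 0,"jaw": -1}
    - {"x": 0.25,"y": 0.77,"z": -0.55,"ax": 0,"ay": 0,"az": 0,"jaw": -1}
    - {"x": 0.285,"y": 0.835,"z": -0.55,"ax": 0,"ay": 0,"az": 0,"jaw": -1}
    - {"x": 0.285,"y": 0.835,"z": -0.55,"ax": 0,"ay": 0,"az": 0,"jaw": -1}
    - {"x": 0.285,"y": 0.835,"z": -0.5,"ax": 0,"ay": 0,"az": 0,"jaw": -1}

```text
time: 22.95
tool_pos: [507.0, -348.3, 110.6]
tcp_rot: [3.142, -0.0, 0.0]
contact_force: [0.1, -0.3, -1.3]
grip_width: 50.9
finger_force: 30.0
```

Request:
send_rows:
  rows:
    - {"x": 0,"y": 0,"z": 0.15,"ax": 0,"ay": 0,"az": 0,"jaw": -1}
    - {"x": 0,"y": 0,"z": 0.3,"ax": 0,"ay": 0,"az": 0,"jaw": -1}
    - {"x": 0,"y": 0,"z": 0.42,"ax": 0,"ay": 0,"az": 0,"jaw": -1}
    - {"x": 0,"y": 0,"z": 0.48,"ax": 0,"ay": 0,"az": 0,"jaw": -1}
    - {"x": 0,"y": 0,"z": 0.5,"ax": 0,"ay": 0,"az": 0,"jaw": -1}
    - {"x": 0,"y": 0,"z": 0.505,"ax": 0,"ay": 0,"az": 0,"jaw": -1}
    - {"x": 0,"y": 0,"z": 0.51,"ax": 0,"ay": 0,"az": 0,"jaw": -1}
    - {"x": 0,"y": 0,"z": 0.51,"ax": 0,"ay": 0,"az": 0,"jaw": -1}
    - {"x": 0,"y": 0,"z": 0.51,"ax": 0,"ay": 0,"az": 0,"jaw": 0.3}
    - {"x": 0,"y": 0,"z": 0.51,"ax": 0,"ay": 0,"az": 0,"jaw": 0.5}

```text
time: 24.2
tool_pos: [507.3, -349.1, 9.1]
tcp_rot: [3.141, -0.0, -0.0]
contact_force: [0.1, -0.3, -1.4]
grip_width: 65.4
finger_force: 0.0
```

Request:
send_rows:
  rows:
    - {"x": 0,"y": 0,"z": 0,"ax": 0,"ay": 0,"az": 0,"jaw": 0.5}
    - {"x": 0,"y": 0,"z": -0.1,"ax": 0,"ay": 0,"az": 0,"jaw": 0.5}
    - {"x": 0,"y": 0,"z": -0.3,"ax": 0,"ay": 0,"az": 0,"jaw": 0.5}
    - {"x": 0,"y": 0,"z": -0.5,"ax": 0,"ay": 0,"az": 0,"jaw": 0.5}
    - {"x": 0,"y": 0,"z": -0.76,"ax": 0,"ay": 0,"az": 0,"jaw": 0.5}
    - {"x": -0.15,"y": -0.15,"z": -0.76,"ax": 0,"ay": 0,"az": 0,"jaw": 0.5}
    - {"x": -0.36,"y": -0.4,"z": -0.76,"ax": 0,"ay": 0,"az": 0,"jaw": 0.5}
    - {"x": -0.36,"y": -0.65,"z": -0.76,"ax": 0,"ay": 0,"az": 0,"jaw": 0.5}
    - {"x": -0.36,"y": -0.9,"z": -0.76,"ax": 0,"ay": 0,"az": 0,"jaw": 0.5}
    - {"x": -0.36,"y": -1.0,"z": -0.76,"ax": 0,"ay": 0,"az": 0,"jaw": 0.5}

```text
time: 25.45
tool_pos: [434.6, -146.6, 161.0]
tcp_rot: [-3.141, -0.0, 0.002]
contact_force: [-0.2, 0.1, -0.0]
grip_width: 68.9
finger_force: 0.0
```

Request:
send_rows:
  rows:
    - {"x": 0,"y": -0.15,"z": 0,"ax": 0,"ay": 0,"az": 0,"jaw": 0.5}
    - {"x": 0,"y": -0.4,"z": 0,"ax": 0,"ay": 0,"az": 0,"jaw": 0.5}
    - {"x": 0,"y": -0.7,"z": 0,"ax": 0,"ay": 0,"az": 0,"jaw": 0.5}
    - {"x": 0,"y": -0.9,"z": 0,"ax": 0,"ay": 0,"az": 0,"jaw": 0.5}
    - {"x": 0,"y": -1.0,"z": 0,"ax": 0,"ay": 0,"az": 0,"jaw": 0.5}
    - {"x": 0,"y": -1.0,"z": 0,"ax": 0,"ay": 0,"az": 0,"jaw": 0.5}
    - {"x": 0,"y": -1.0,"z": 0,"ax": 0,"ay": 0,"az": 0,"jaw": 0.5}
    - {"x": 0,"y": -1.0,"z": 0,"ax": 0,"ay": 0,"az": 0,"jaw": 0.5}
    - {"x": 0,"y": -1.0,"z": 0,"ax": 0,"ay": 0,"az": 0,"jaw": 0.5}
    - {"x": 0,"y": -1.0,"z": 0,"ax": 0,"ay": 0,"az": 0,"jaw": 0.5}

```text
time: 26.7
tool_pos: [435.2, 50.7, 160.7]
tcp_rot: [3.142, 0.0, -0.001]
contact_force: [-0.5, -0.2, -0.1]
grip_width: 68.9
finger_force: 0.0
```

Run:
```python
from h import *
p,d=bot.capture("top");W=cloud("top",d)
hsv=cv2.cvtColor(p,cv2.COLOR_RGB2HSV);H,S,V=cv2.split(hsv)
def show(nm,m,b,z):
    c=blob(m,b); print(nm,*(info(c,"top",z) if c is not None else ["none"]))
show("pad",(H>60)&(H<85)&(S>80),(385,200,435,242),6)
show("bearZ",W[:,:,2]>13,(390,203,428,240),21)
O=ray("top",340.9,243.6,8);print("niche ray",O)
show("ring",(H<25)&(S>100)&(V>100)&(H>2),(328,232,354,257),8)
cv2.imwrite("pics/c6.png",cv2.resize(p[150:290,170:470,::-1],None,fx=2.6,fy=2.6,interpolation=cv2.INTER_CUBIC))
```

```text
pad [408.3 220.1] [ 507.4 -348.9    6. ] ext 79.9 82.1
bearZ [409.  219.8] [ 506.3 -347.7   21. ] ext 51.2 51.0
niche ray [ 451.48811844 -182.54672723    8.        ]
ring [340.5 243.6] [ 451.6 -181.6    8. ] ext 55.7 53.6
```

View pics/c6.png

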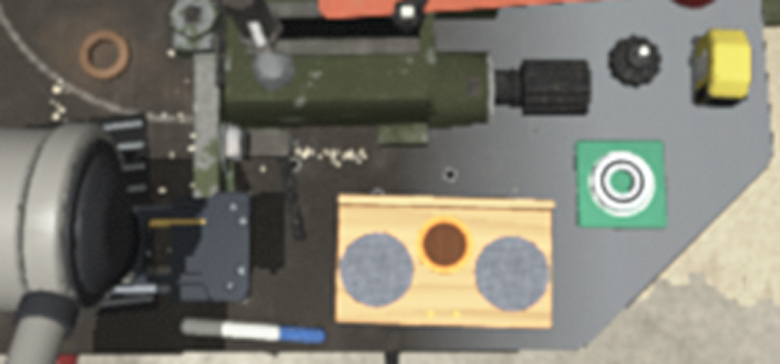

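The bearing is centred in the white ring of the pad to about 1.5 mm, at crop (621,182). The orange niche spot is free at (445,244), world (451,-182), and I'm now going to the collar at (104,54). I'll check the jig's clearance first.

Run:
```python
from h import *
D=np.load("pics/top0.npz");W=cloud("top",D["d"]).reshape(-1,3);W=W[D["d"].ravel()>0]
for z in(100,160,220,300):
    m=(W[:,2]>z)&(W[:,1]>60)&(W[:,0]>380)&(W[:,0]<780)&(W[:,1]<500)
    for x0 in range(380,780,50):
        s=m&(abs(W[:,0]-x0-25)<25)
        if s.any():print(z,x0,W[s,1].min().round(),end=" | ")
    print()
```

```text
100 480 306.0 | 100 530 317.0 | 100 580 317.0 | 100 630 317.0 | 100 680 320.0 | 100 730 60.0 | 
160 480 306.0 | 160 530 336.0 | 160 580 317.0 | 160 630 317.0 | 160 680 320.0 | 160 730 345.0 | 
220 480 341.0 | 220 530 341.0 | 220 580 337.0 | 220 630 339.0 | 220 680 355.0 | 220 730 357.0 | 
300 480 349.0 | 300 530 349.0 | 300 580 349.0 | 300 730 365.0 |
```

Request:
send_rows:
  rows:
    - {"x": 0,"y": -0.05,"z": 0,"ax": 0,"ay": 0,"az": -0.12,"jaw": 0.5}
    - {"x": 0,"y": -0.1,"z": 0,"ax": 0,"ay": 0,"az": -0.26,"jaw": 0.5}
    - {"x": 0,"y": -0.15,"z": 0,"ax": 0,"ay": 0,"az": -0.4,"jaw": 0.5}
    - {"x": 0,"y": -0.2,"z": 0,"ax": 0,"ay": 0,"az": -0.54,"jaw": 0.5}
    - {"x": 0.05,"y": -0.25,"z": 0,"ax": 0,"ay": 0,"az": -0.68,"jaw": 0.5}
    - {"x": 0.1,"y": -0.3,"z": 0,"ax": 0,"ay": 0,"az": -0.82,"jaw": 0.5}
    - {"x": 0.15,"y": -0.4,"z": 0,"ax": 0,"ay": 0,"az": -0.95,"jaw": 0.5}
    - {"x": 0.2,"y": -0.49,"z": 0,"ax": 0,"ay": 0,"az": -1,"jaw": 0.5}
    - {"x": 0.2,"y": -0.49,"z": 0,"ax": 0,"ay": 0,"az": -1,"jaw": 0.5}
    - {"x": 0.2,"y": -0.49,"z": 0,"ax": 0,"ay": 0,"az": -1,"jaw": 0.5}

```text
time: 28.0
tool_pos: [474.8, 148.6, 160.5]
tcp_rot: [-3.141, 0.001, 1.046]
contact_force: [0.1, 0.2, 0.1]
grip_width: 69.3
finger_force: 0.0
```

Run:
```python
from h import *
rel((475,149,160.7),np.pi/3,[(600,149,160,np.pi/2),(640,149,160,np.pi/2),(640,149,60,np.pi/2)])
p,d=bot.capture("top");hsv=cv2.cvtColor(p,cv2.COLOR_RGB2HSV);H,S,V=cv2.split(hsv)
c=blob((H<20)&(S>65)&(V>70),(195,158,225,185));print(*info(c,"top",12))
q,_=bot.capture("side");cv2.imwrite("pics/c7.png",np.vstack([cv2.resize(p[140:290,150:300,::-1],(400,400))]))
cv2.imwrite("pics/c7.png",np.hstack([cv2.resize(p[140:290,150:300,::-1],(380,380)),cv2.resize(q[60:330,130:400,::-1],(380,380))]))
```

```text
(600, 149, 160, 1.5707963267948966) x 0.313 y 0.541 z 0.003 az -0.500
(640, 149, 160, 1.5707963267948966) x 0.413 y 0.714 z 0.003 az -0.500
(640, 149, 60, 1.5707963267948966) x 0.413 y 0.714 z 0.503 az -0.500
[209.6 170.5] [638.8 147.5  12. ] ext 50.1 51.8
```

View pics/c7.png

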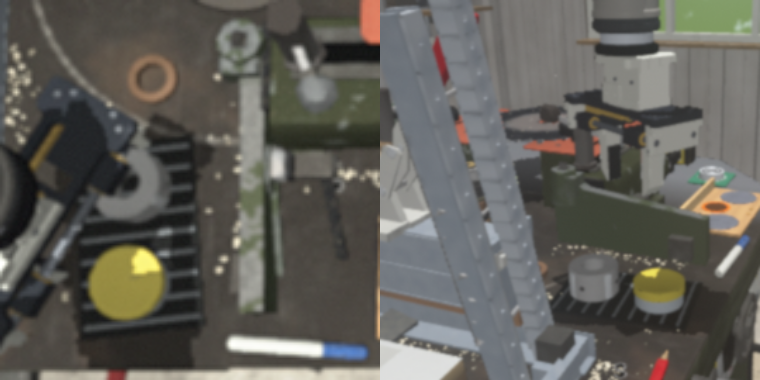

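Tin and cutter stand well apart on the mat, the collar is unobstructed at crop (152,78), and the gripper is clear of the jig. I'll go to the collar.

Request:
send_rows:
  rows:
    - {"x": 0.1,"y": 0.17,"z": 0,"ax": 0,"ay": 0,"az": -0.15,"jaw": 0.5}
    - {"x": 0.2,"y": 0.35,"z": 0,"ax": 0,"ay": 0,"az": -0.3,"jaw": 0.5}
    - {"x": 0.3,"y": 0.53,"z": 0,"ax": 0,"ay": 0,"az": -0.44,"jaw": 0.5}
    - {"x": 0.413,"y": 0.714,"z": 0,"ax": 0,"ay": 0,"az": -0.5,"jaw": 0.5}
    - {"x": 0.413,"y": 0.714,"z": 0.1,"ax": 0,"ay": 0,"az": -0.5,"jaw": 0.5}
    - {"x": 0.413,"y": 0.714,"z": 0.25,"ax": 0,"ay": 0,"az": -0.5,"jaw": 0.5}
    - {"x": 0.413,"y": 0.714,"z": 0.4,"ax": 0,"ay": 0,"az": -0.5,"jaw": 0.5}
    - {"x": 0.413,"y": 0.714,"z": 0.5,"ax": 0,"ay": 0,"az": -0.5,"jaw": 0.5}
    - {"x": 0.413,"y": 0.714,"z": 0.5,"ax": 0,"ay": 0,"az": -0.5,"jaw": 0.5}
    - {"x": 0.413,"y": 0.714,"z": 0.5,"ax": 0,"ay": 0,"az": -0.5,"jaw": 0.5}

```text
time: 29.35
tool_pos: [640.7, 148.8, 61.8]
tcp_rot: [3.14, -0.0, 1.57]
contact_force: [0.6, -0.4, 0.3]
grip_width: 68.8
finger_force: 0.0
```

Request:
send_rows:
  rows:
    - {"x": 0,"y": 0,"z": 0.1,"ax": 0,"ay": 0,"az": 0,"jaw": 0.5}
    - {"x": 0,"y": 0,"z": 0.2,"ax": 0,"ay": 0,"az": 0,"jaw": 0.5}
    - {"x": 0,"y": 0,"z": 0.26,"ax": 0,"ay": 0,"az": 0,"jaw": 0.5}
    - {"x": 0,"y": 0,"z": 0.285,"ax": 0,"ay": 0,"az": 0,"jaw": 0.5}
    - {"x": 0,"y": 0,"z": 0.285,"ax": 0,"ay": 0,"az": 0,"jaw": 0.4}
    - {"x": 0,"y": 0,"z": 0.285,"ax": 0,"ay": 0,"az": 0,"jaw": 0.3}
    - {"x": 0,"y": 0,"z": 0.285,"ax": 0,"ay": 0,"az": 0,"jaw": 0.2}
    - {"x": 0,"y": 0,"z": 0.285,"ax": 0,"ay": 0,"az": 0,"jaw": 0.1}
    - {"x": 0,"y": 0,"z": 0.285,"ax": 0,"ay": 0,"az": 0,"jaw": -1}
    - {"x": 0,"y": 0,"z": 0.285,"ax": 0,"ay": 0,"az": 0,"jaw": -1}

```text
time: 30.6
tool_pos: [640.3, 149.2, 3.9]
tcp_rot: [3.141, 0.0, 1.571]
contact_force: [0.9, -0.3, 0.6]
grip_width: 47.2
finger_force: 30.0
```

Request:
send_rows:
  rows:
    - {"x": 0,"y": 0,"z": 0,"ax": 0,"ay": 0,"az": 0,"jaw": -1}
    - {"x": 0,"y": 0,"z": 0,"ax": 0,"ay": 0,"az": 0,"jaw": -1}
    - {"x": 0,"y": 0,"z": -0.1,"ax": 0,"ay": 0,"az": 0,"jaw": -1}
    - {"x": 0,"y": 0,"z": -0.25,"ax": 0,"ay": 0,"az": 0,"jaw": -1}
    - {"x": 0,"y": 0,"z": -0.4,"ax": 0,"ay": 0,"az": 0,"jaw": -1}
    - {"x": 0,"y": 0,"z": -0.6,"ax": 0,"ay": 0,"az": 0,"jaw": -1}
    - {"x": 0,"y": 0,"z": -0.78,"ax": 0,"ay": 0,"az": 0,"jaw": -1}
    - {"x": 0,"y": 0,"z": -0.78,"ax": 0,"ay": 0,"az": 0,"jaw": -1}
    - {"x": 0,"y": 0,"z": -0.78,"ax": 0,"ay": 0,"az": 0,"jaw": -1}
    - {"x": 0,"y": 0,"z": -0.78,"ax": 0,"ay": 0,"az": 0,"jaw": -1}

```text
time: 31.85
tool_pos: [639.3, 149.0, 158.1]
tcp_rot: [-3.138, 0.0, 1.571]
contact_force: [-1.0, -0.1, -0.7]
grip_width: 47.7
finger_force: 30.0
```

Run:
```python
from h import *
rel((440,-30,159.7),np.pi/6,[(451,-182,159.7,0),(451,-182,60,0)])
```

```text
(451, -182, 159.7, 0) x -0.332 y 0.686 z -0.000 az 0.500
(451, -182, 60, 0) x -0.332 y 0.686 z 0.498 az 0.500
```

Request:
send_rows:
  rows:
    - {"x": 0,"y": -0.1,"z": 0,"ax": 0,"ay": 0,"az": 0,"jaw": -1}
    - {"x": 0,"y": -0.3,"z": 0,"ax": 0,"ay": 0,"az": 0,"jaw": -1}
    - {"x": 0,"y": -0.5,"z": 0,"ax": 0,"ay": 0,"az": 0,"jaw": -1}
    - {"x": 0,"y": -0.7,"z": 0,"ax": 0,"ay": 0,"az": 0,"jaw": -1}
    - {"x": 0,"y": -0.87,"z": 0,"ax": 0,"ay": 0,"az": 0,"jaw": -1}
    - {"x": 0,"y": -0.95,"z": 0,"ax": 0,"ay": 0,"az": 0,"jaw": -1}
    - {"x": 0,"y": -0.95,"z": 0,"ax": 0,"ay": 0,"az": 0,"jaw": -1}
    - {"x": 0,"y": -0.95,"z": 0,"ax": 0,"ay": 0,"az": 0,"jaw": -1}
    - {"x": 0,"y": -0.95,"z": 0,"ax": 0,"ay": 0,"az": 0,"jaw": -1}
    - {"x": 0,"y": -0.95,"z": 0,"ax": 0,"ay": 0,"az": 0,"jaw": -1}

```text
time: 33.1
tool_pos: [450.6, 149.1, 159.4]
tcp_rot: [-3.141, 0.0, 1.57]
contact_force: [0.2, 0.1, -0.8]
grip_width: 47.3
finger_force: 30.0
```

Request:
send_rows:
  rows:
    - {"x": -0.1,"y": 0,"z": 0,"ax": 0,"ay": 0,"az": 0.12,"jaw": -1}
    - {"x": -0.25,"y": 0,"z": 0,"ax": 0,"ay": 0,"az": 0.26,"jaw": -1}
    - {"x": -0.4,"y": -0.05,"z": 0,"ax": 0,"ay": 0,"az": 0.4,"jaw": -1}
    - {"x": -0.55,"y": -0.05,"z": 0,"ax": 0,"ay": 0,"az": 0.54,"jaw": -1}
    - {"x": -0.68,"y": -0.05,"z": 0,"ax": 0,"ay": 0,"az": 0.68,"jaw": -1}
    - {"x": -0.8,"y": -0.05,"z": 0,"ax": 0,"ay": 0,"az": 0.82,"jaw": -1}
    - {"x": -0.87,"y": -0.05,"z": 0,"ax": 0,"ay": 0,"az": 0.94,"jaw": -1}
    - {"x": -0.895,"y": -0.05,"z": 0,"ax": 0,"ay": 0,"az": 1,"jaw": -1}
    - {"x": -0.895,"y": -0.05,"z": 0,"ax": 0,"ay": 0,"az": 1,"jaw": -1}
    - {"x": -0.895,"y": -0.05,"z": 0,"ax": 0,"ay": 0,"az": 1,"jaw": -1}

```text
time: 34.35
tool_pos: [440.2, -29.6, 159.7]
tcp_rot: [-3.142, 0.0, 0.525]
contact_force: [0.7, -0.6, -1.3]
grip_width: 47.6
finger_force: 30.0
```

Request:
send_rows:
  rows:
    - {"x": -0.05,"y": 0.1,"z": 0,"ax": 0,"ay": 0,"az": 0.08,"jaw": -1}
    - {"x": -0.14,"y": 0.28,"z": 0,"ax": 0,"ay": 0,"az": 0.2,"jaw": -1}
    - {"x": -0.23,"y": 0.48,"z": 0,"ax": 0,"ay": 0,"az": 0.34,"jaw": -1}
    - {"x": -0.33,"y": 0.686,"z": 0,"ax": 0,"ay": 0,"az": 0.46,"jaw": -1}
    - {"x": -0.33,"y": 0.686,"z": 0.1,"ax": 0,"ay": 0,"az": 0.5,"jaw": -1}
    - {"x": -0.33,"y": 0.686,"z": 0.25,"ax": 0,"ay": 0,"az": 0.5,"jaw": -1}
    - {"x": -0.33,"y": 0.686,"z": 0.4,"ax": 0,"ay": 0,"az": 0.5,"jaw": -1}
    - {"x": -0.33,"y": 0.686,"z": 0.55,"ax": 0,"ay": 0,"az": 0.5,"jaw": -1}
    - {"x": -0.33,"y": 0.686,"z": 0.65,"ax": 0,"ay": 0,"az": 0.5,"jaw": -1}
    - {"x": -0.33,"y": 0.686,"z": 0.7,"ax": 0,"ay": 0,"az": 0.5,"jaw": -1}

```text
time: 35.6
tool_pos: [451.3, -181.1, 18.7]
tcp_rot: [-3.141, 0.001, 0.001]
contact_force: [0.3, 0.1, -1.0]
grip_width: 47.4
finger_force: 30.0
```

Request:
send_rows:
  rows:
    - {"x": 0,"y": 0,"z": 0.02,"ax": 0,"ay": 0,"az": 0,"jaw": -1}
    - {"x": 0,"y": 0,"z": 0.035,"ax": 0,"ay": 0,"az": 0,"jaw": -1}
    - {"x": 0,"y": 0,"z": 0.04,"ax": 0,"ay": 0,"az": 0,"jaw": -1}
    - {"x": 0,"y": 0,"z": 0.04,"ax": 0,"ay": 0,"az": 0,"jaw": -1}
    - {"x": 0,"y": 0,"z": 0.04,"ax": 0,"ay": 0,"az": 0,"jaw": 0.2}
    - {"x": 0,"y": 0,"z": 0.04,"ax": 0,"ay": 0,"az": 0,"jaw": 0.4}
    - {"x": 0,"y": 0,"z": 0.04,"ax": 0,"ay": 0,"az": 0,"jaw": 0.4}
    - {"x": 0,"y": 0,"z": -0.05,"ax": 0,"ay": 0,"az": 0,"jaw": 0.4}
    - {"x": 0,"y": 0,"z": -0.25,"ax": 0,"ay": 0,"az": 0,"jaw": 0.5}
    - {"x": 0,"y": 0,"z": -0.5,"ax": 0,"ay": 0,"az": 0,"jaw": 0.6}

```text
time: 36.85
tool_pos: [450.9, -181.3, 120.2]
tcp_rot: [-3.14, 0.002, -0.0]
contact_force: [-0.3, 0.2, -1.1]
grip_width: 72.3
finger_force: 0.0
```

Request:
send_rows:
  rows:
    - {"x": 0,"y": -0.1,"z": -0.2,"ax": 0,"ay": 0,"az": 0,"jaw": 1}
    - {"x": -0.08,"y": -0.35,"z": -0.2,"ax": 0,"ay": 0,"az": 0,"jaw": 1}
    - {"x": -0.08,"y": -0.65,"z": -0.2,"ax": 0,"ay": 0,"az": 0,"jaw": 1}
    - {"x": -0.08,"y": -0.92,"z": -0.2,"ax": 0,"ay": 0,"az": 0,"jaw": 1}
    - {"x": -0.08,"y": -0.92,"z": -0.2,"ax": 0,"ay": 0,"az": 0,"jaw": 1}
    - {"x": -0.08,"y": -0.92,"z": -0.2,"ax": 0,"ay": 0,"az": 0,"jaw": 1}
    - {"x": -0.08,"y": -0.92,"z": -0.2,"ax": 0,"ay": 0,"az": 0,"jaw": 1}
    - {"x": -0.08,"y": -0.92,"z": -0.2,"ax": 0,"ay": 0,"az": 0,"jaw": 1}
    - {"x": -0.08,"y": -0.92,"z": -0.2,"ax": 0,"ay": 0,"az": 0,"jaw": 1}
    - {"x": -0.08,"y": -0.92,"z": -0.2,"ax": 0,"ay": 0,"az": 0,"jaw": 1}

```text
time: 38.1
tool_pos: [435.6, 2.0, 159.7]
tcp_rot: [3.142, 0.0, -0.001]
contact_force: [0.2, -0.7, -0.1]
grip_width: 91.6
finger_force: 0.0
```

Run:
```python
from h import *
p,d=bot.capture("top");W=cloud("top",d)
hsv=cv2.cvtColor(p,cv2.COLOR_RGB2HSV);H,S,V=cv2.split(hsv)
for b in [(H<20)&(S>65)&(V<190),(W[:,:,2]>13)]:
    c=blob(b,(328,232,354,257));print(*info(c,"top",20))
cv2.imwrite("pics/c8.png",cv2.resize(p[190:290,270:440,::-1],None,fx=4,fy=4,interpolation=cv2.INTER_CUBIC))
```

```text
[339.9 244.6] [ 448.2 -179.7   20. ] ext 45.4 43.4
[340.5 245. ] [ 447.4 -181.1   20. ] ext 47.8 45.8
```

View pics/c8.png

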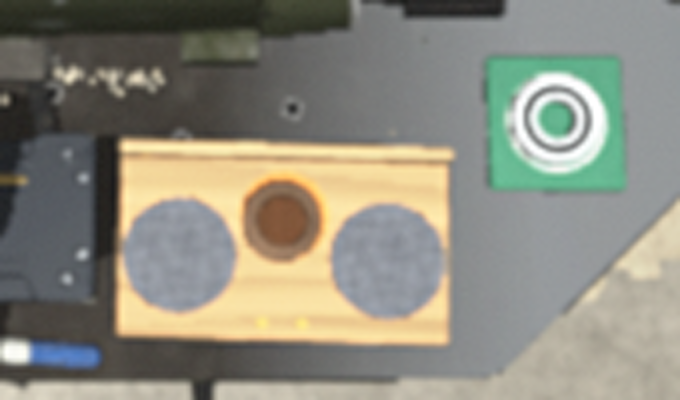

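Run:
```python
from h import *
p,d=bot.capture("top");W=cloud("top",d)
for v in range(228,262): print(v,[tuple(int(k) for k in p[v,u]) for u in (338,340,342)],W[v,340].round(0), int(W[v,336,2]),int(W[v,344,2]))
for u in range(324,358): print(u,tuple(int(k) for k in p[245,u]),int(W[245,u,1]),int(W[245,u,2]))
print(ray("top",340,234,20),ray("top",340,255,20))
```

```text
228 [(237, 213, 157), (237, 214, 159), (237, 213, 158)] [ 487. -180.   29.] 27 29
229 [(201, 165, 121), (193, 160, 117), (197, 163, 121)] [ 485. -181.   27.] 27 25
230 [(230, 193, 139), (223, 183, 134), (224, 185, 133)] [ 485. -181.    9.] 8 7
231 [(247, 221, 158), (246, 219, 156), (247, 220, 158)] [ 482. -181.    7.] 7 4
232 [(249, 219, 149), (250, 218, 147), (250, 221, 148)] [ 480. -181.    5.] 7 7
233 [(254, 213, 127), (254, 211, 121), (255, 213, 122)] [ 477. -181.    7.] 4 6
234 [(252, 186, 98), (253, 185, 98), (254, 187, 98)] [ 475. -181.    7.] 8 8
235 [(179, 122, 78), (177, 123, 81), (185, 125, 77)] [ 472. -181.   16.] 8 4
236 [(135, 106, 85), (137, 109, 88), (137, 109, 86)] [ 469. -180.   22.] 19 20
237 [(138, 111, 89), (140, 113, 90), (138, 111, 88)] [ 466. -180.   21.] 19 20
238 [(131, 103, 80), (124, 97, 76), (127, 101, 78)] [ 464. -180.   19.] 19 21
239 [(119, 86, 63), (113, 79, 57), (115, 84, 63)] [ 463. -181.    6.] 17 19
240 [(124, 84, 57), (125, 84, 57), (124, 84, 58)] [ 460. -180.   10.] 18 5
241 [(129, 88, 59), (129, 86, 59), (127, 85, 58)] [ 458. -181.    5.] 8 7
2
[... 1830 characters left out ...]
 90, 67) -165 18
335 (121, 82, 56) -168 9
336 (124, 84, 57) -170 8
337 (127, 85, 58) -173 7
338 (131, 89, 61) -175 6
339 (131, 88, 61) -177 8
340 (130, 88, 60) -180 7
341 (127, 85, 57) -182 8
342 (128, 86, 59) -185 6
343 (129, 88, 58) -187 5
344 (130, 88, 60) -190 5
345 (129, 87, 61) -192 9
346 (122, 87, 63) -194 9
347 (123, 97, 76) -196 18
348 (133, 107, 86) -199 22
349 (153, 116, 87) -201 18
350 (229, 162, 98) -203 19
351 (255, 214, 129) -206 8
352 (253, 226, 153) -209 6
353 (251, 227, 164) -211 9
354 (250, 225, 165) -214 7
355 (234, 199, 157) -216 6
356 (178, 161, 150) -219 6
357 (144, 147, 154) -221 7
[ 473.7275813  -180.46061175   20.        ] [ 423.61754338 -179.60445154   20.        ]
```

The collar lies flat in the niche but about 3 mm too far forward and 1.5 mm too far left, since the orange ring shows only at the back right, crop (300,185). I'll regrasp it and shift it.

Request:
send_rows:
  rows:
    - {"x": 0.02,"y": 0.2,"z": 0,"ax": 0,"ay": 0,"az": 0,"jaw": 0.5}
    - {"x": 0.05,"y": 0.45,"z": 0,"ax": 0,"ay": 0,"az": 0,"jaw": 0.5}
    - {"x": 0.08,"y": 0.7,"z": 0,"ax": 0,"ay": 0,"az": 0,"jaw": 0.5}
    - {"x": 0.08,"y": 0.92,"z": 0,"ax": 0,"ay": 0,"az": 0,"jaw": 0.5}
    - {"x": 0.08,"y": 0.92,"z": 0.2,"ax": 0,"ay": 0,"az": 0,"jaw": 0.5}
    - {"x": 0.08,"y": 0.92,"z": 0.4,"ax": 0,"ay": 0,"az": 0,"jaw": 0.5}
    - {"x": 0.08,"y": 0.92,"z": 0.6,"ax": 0,"ay": 0,"az": 0,"jaw": 0.4}
    - {"x": 0.08,"y": 0.92,"z": 0.7,"ax": 0,"ay": 0,"az": 0,"jaw": 0.4}
    - {"x": 0.08,"y": 0.92,"z": 0.74,"ax": 0,"ay": 0,"az": 0,"jaw": 0.3}
    - {"x": 0.08,"y": 0.92,"z": 0.74,"ax": 0,"ay": 0,"az": 0,"jaw": 0.2}

```text
time: 39.45
tool_pos: [451.6, -181.7, 11.7]
tcp_rot: [-3.142, 0.0, -0.0]
contact_force: [-0.2, 0.0, 0.5]
grip_width: 56.3
finger_force: 0.0
```

Request:
send_rows:
  rows:
    - {"x": 0,"y": 0,"z": 0,"ax": 0,"ay": 0,"az": 0,"jaw": 0.1}
    - {"x": 0,"y": 0,"z": 0,"ax": 0,"ay": 0,"az": 0,"jaw": -1}
    - {"x": 0,"y": 0,"z": 0,"ax": 0,"ay": 0,"az": 0,"jaw": -1}
    - {"x": 0,"y": 0,"z": 0,"ax": 0,"ay": 0,"az": 0,"jaw": -1}
    - {"x": 0,"y": 0,"z": 0,"ax": 0,"ay": 0,"az": 0,"jaw": -1}
    - {"x": 0,"y": 0,"z": -0.02,"ax": 0,"ay": 0,"az": 0,"jaw": -1}
    - {"x": 0.008,"y": 0.003,"z": -0.02,"ax": 0,"ay": 0,"az": 0,"jaw": -1}
    - {"x": 0.015,"y": 0.006,"z": -0.02,"ax": 0,"ay": 0,"az": 0,"jaw": -1}
    - {"x": 0.015,"y": 0.006,"z": -0.02,"ax": 0,"ay": 0,"az": 0,"jaw": -1}
    - {"x": 0.015,"y": 0.006,"z": -0.02,"ax": 0,"ay": 0,"az": 0,"jaw": -1}

```text
time: 40.7
tool_pos: [454.4, -182.8, 15.6]
tcp_rot: [-3.141, 0.0, -0.0]
contact_force: [-0.6, 0.1, -0.9]
grip_width: 47.4
finger_force: 30.0
```

Request:
send_rows:
  rows:
    - {"x": 0,"y": 0,"z": 0.01,"ax": 0,"ay": 0,"az": 0,"jaw": -1}
    - {"x": 0,"y": 0,"z": 0.02,"ax": 0,"ay": 0,"az": 0,"jaw": -1}
    - {"x": 0,"y": 0,"z": 0.02,"ax": 0,"ay": 0,"az": 0,"jaw": -1}
    - {"x": 0,"y": 0,"z": 0.02,"ax": 0,"ay": 0,"az": 0,"jaw": -1}
    - {"x": 0,"y": 0,"z": 0.02,"ax": 0,"ay": 0,"az": 0,"jaw": 0.2}
    - {"x": 0,"y": 0,"z": 0.02,"ax": 0,"ay": 0,"az": 0,"jaw": 0.4}
    - {"x": 0,"y": 0,"z": 0.02,"ax": 0,"ay": 0,"az": 0,"jaw": 0.4}
    - {"x": 0,"y": 0,"z": -0.05,"ax": 0,"ay": 0,"az": 0,"jaw": 0.4}
    - {"x": 0,"y": 0,"z": -0.25,"ax": 0,"ay": 0,"az": 0,"jaw": 0.5}
    - {"x": 0,"y": 0,"z": -0.5,"ax": 0,"ay": 0,"az": 0,"jaw": 0.6}

```text
time: 41.95
tool_pos: [454.0, -182.6, 117.0]
tcp_rot: [-3.141, 0.001, -0.0]
contact_force: [1.1, -0.1, 0.0]
grip_width: 72.4
finger_force: 0.0
```

Request:
send_rows:
  rows:
    - {"x": 0,"y": -0.1,"z": -0.22,"ax": 0,"ay": 0,"az": 0,"jaw": 1}
    - {"x": -0.1,"y": -0.35,"z": -0.22,"ax": 0,"ay": 0,"az": 0,"jaw": 1}
    - {"x": -0.1,"y": -0.65,"z": -0.22,"ax": 0,"ay": 0,"az": 0,"jaw": 1}
    - {"x": -0.1,"y": -0.92,"z": -0.22,"ax": 0,"ay": 0,"az": 0,"jaw": 1}
    - {"x": -0.1,"y": -0.92,"z": -0.22,"ax": 0,"ay": 0,"az": 0,"jaw": 1}
    - {"x": -0.1,"y": -0.92,"z": -0.22,"ax": 0,"ay": 0,"az": 0,"jaw": 1}
    - {"x": -0.1,"y": -0.92,"z": -0.22,"ax": 0,"ay": 0,"az": 0,"jaw": 1}
    - {"x": -0.1,"y": -0.92,"z": -0.22,"ax": 0,"ay": 0,"az": 0,"jaw": 1}
    - {"x": -0.1,"y": -0.92,"z": -0.22,"ax": 0,"ay": 0,"az": 0,"jaw": 1}
    - {"x": -0.1,"y": -0.92,"z": -0.22,"ax": 0,"ay": 0,"az": 0,"jaw": 1}

```text
time: 43.2
tool_pos: [434.6, 0.9, 159.6]
tcp_rot: [3.142, 0.0, -0.001]
contact_force: [0.7, 0.1, 0.6]
grip_width: 91.6
finger_force: 0.0
```

Run:
```python
from h import *
p,d=bot.capture("top");W=cloud("top",d)
hsv=cv2.cvtColor(p,cv2.COLOR_RGB2HSV);H,S,V=cv2.split(hsv)
for b in [(V<190),(W[:,:,2]>13)]:
    c=blob(b,(329,231,353,258));print(*info(c,"top",20))
print([int(k) for k in V[228:260,340]],[int(k) for k in V[244,324:358]])
```

```text
[340.3 243.6] [ 450.7 -180.7   20. ] ext 45.4 43.5
[340.8 244. ] [ 449.7 -182.1   20. ] ext 47.8 48.1
[237, 192, 223, 247, 249, 240, 175, 142, 139, 121, 112, 125, 130, 128, 130, 130, 129, 129, 130, 128, 129, 127, 135, 154, 164, 173, 206, 236, 248, 248, 247, 242] [160, 198, 241, 252, 252, 254, 246, 180, 153, 152, 138, 126, 124, 124, 129, 133, 129, 127, 128, 128, 130, 129, 121, 119, 131, 143, 191, 244, 253, 251, 251, 249, 231, 184]
```

The collar is now centred to within about 1 mm. Next I'll fetch the tin from the mat.

Request:
send_rows:
  rows:
    - {"x": 0,"y": -0.2,"z": 0,"ax": 0,"ay": 0,"az": 0,"jaw": 1}
    - {"x": 0,"y": -0.45,"z": 0,"ax": 0,"ay": 0,"az": 0,"jaw": 1}
    - {"x": 0,"y": -0.7,"z": 0,"ax": 0,"ay": 0,"az": 0,"jaw": 1}
    - {"x": -0.002,"y": -0.765,"z": 0.05,"ax": 0,"ay": 0,"az": 0,"jaw": 1}
    - {"x": -0.002,"y": -0.765,"z": 0.2,"ax": 0,"ay": 0,"az": 0,"jaw": 1}
    - {"x": -0.002,"y": -0.765,"z": 0.4,"ax": 0,"ay": 0,"az": 0,"jaw": 1}
    - {"x": -0.002,"y": -0.765,"z": 0.6,"ax": 0,"ay": 0,"az": 0,"jaw": 1}
    - {"x": -0.002,"y": -0.765,"z": 0.7,"ax": 0,"ay": 0,"az": 0,"jaw": 1}
    - {"x": -0.002,"y": -0.765,"z": 0.715,"ax": 0,"ay": 0,"az": 0,"jaw": 1}
    - {"x": -0.002,"y": -0.765,"z": 0.715,"ax": 0,"ay": 0,"az": 0,"jaw": 1}

```text
time: 44.5
tool_pos: [434.6, 153.9, 17.0]
tcp_rot: [3.141, -0.0, -0.001]
contact_force: [0.5, 0.8, 0.2]
grip_width: 91.9
finger_force: 0.0
```

Request:
send_rows:
  rows:
    - {"x": 0,"y": 0,"z": 0,"ax": 0,"ay": 0,"az": 0,"jaw": 0.6}
    - {"x": 0,"y": 0,"z": 0,"ax": 0,"ay": 0,"az": 0,"jaw": 0.5}
    - {"x": 0,"y": 0,"z": 0,"ax": 0,"ay": 0,"az": 0,"jaw": 0.4}
    - {"x": 0,"y": 0,"z": 0,"ax": 0,"ay": 0,"az": 0,"jaw": -1}
    - {"x": 0,"y": 0,"z": 0,"ax": 0,"ay": 0,"az": 0,"jaw": -1}
    - {"x": 0,"y": 0,"z": -0.1,"ax": 0,"ay": 0,"az": 0,"jaw": -1}
    - {"x": 0,"y": 0,"z": -0.3,"ax": 0,"ay": 0,"az": 0,"jaw": -1}
    - {"x": 0,"y": 0,"z": -0.5,"ax": 0,"ay": 0,"az": 0,"jaw": -1}
    - {"x": 0,"y": 0,"z": -0.65,"ax": 0,"ay": 0,"az": 0,"jaw": -1}
    - {"x": 0,"y": 0,"z": -0.72,"ax": 0,"ay": 0,"az": 0,"jaw": -1}

```text
time: 45.75
tool_pos: [434.6, 154.3, 162.0]
tcp_rot: [-3.141, -0.002, -0.0]
contact_force: [0.3, 0.1, -1.2]
grip_width: 67.2
finger_force: 30.0
```

Request:
send_rows:
  rows:
    - {"x": 0,"y": 0.1,"z": 0,"ax": 0,"ay": 0,"az": 0,"jaw": -1}
    - {"x": 0,"y": 0.3,"z": 0,"ax": 0,"ay": 0,"az": 0,"jaw": -1}
    - {"x": 0,"y": 0.5,"z": 0,"ax": 0,"ay": 0,"az": 0,"jaw": -1}
    - {"x": 0,"y": 0.7,"z": 0,"ax": 0,"ay": 0,"az": 0,"jaw": -1}
    - {"x": -0.03,"y": 0.87,"z": 0,"ax": 0,"ay": 0,"az": 0.12,"jaw": -1}
    - {"x": -0.03,"y": 0.96,"z": 0,"ax": 0,"ay": 0,"az": 0.26,"jaw": -1}
    - {"x": -0.03,"y": 1,"z": 0,"ax": 0,"ay": 0,"az": 0.4,"jaw": -1}
    - {"x": -0.03,"y": 1,"z": 0,"ax": 0,"ay": 0,"az": 0.5,"jaw": -1}
    - {"x": -0.03,"y": 1,"z": 0,"ax": 0,"ay": 0,"az": 0.57,"jaw": -1}
    - {"x": -0.03,"y": 1,"z": 0,"ax": 0,"ay": 0,"az": 0.57,"jaw": -1}

```text
time: 47.0
tool_pos: [427.7, -45.7, 159.9]
tcp_rot: [3.141, 0.002, -0.597]
contact_force: [0.5, 0.4, -1.4]
grip_width: 67.4
finger_force: 30.0
```

Run:
```python
from h import *
rel((428,-46,160.7),-.597,[(428,-118,160.7,-.597),(428,-118,20.7,-.597)])
```

```text
(428, -118, 160.7, -0.597) x 0.202 y 0.298 z -0.000 az -0.000
(428, -118, 20.7, -0.597) x 0.202 y 0.298 z 0.700 az -0.000
```

Request:
send_rows:
  rows:
    - {"x": 0.1,"y": 0.14,"z": 0,"ax": 0,"ay": 0,"az": 0,"jaw": -1}
    - {"x": 0.202,"y": 0.298,"z": 0,"ax": 0,"ay": 0,"az": 0,"jaw": -1}
    - {"x": 0.202,"y": 0.298,"z": 0.05,"ax": 0,"ay": 0,"az": 0,"jaw": -1}
    - {"x": 0.202,"y": 0.298,"z": 0.15,"ax": 0,"ay": 0,"az": 0,"jaw": -1}
    - {"x": 0.202,"y": 0.298,"z": 0.3,"ax": 0,"ay": 0,"az": 0,"jaw": -1}
    - {"x": 0.202,"y": 0.298,"z": 0.45,"ax": 0,"ay": 0,"az": 0,"jaw": -1}
    - {"x": 0.202,"y": 0.298,"z": 0.58,"ax": 0,"ay": 0,"az": 0,"jaw": -1}
    - {"x": 0.202,"y": 0.298,"z": 0.65,"ax": 0,"ay": 0,"az": 0,"jaw": -1}
    - {"x": 0.202,"y": 0.298,"z": 0.68,"ax": 0,"ay": 0,"az": 0,"jaw": -1}
    - {"x": 0.202,"y": 0.298,"z": 0.69,"ax": 0,"ay": 0,"az": 0,"jaw": -1}

```text
time: 48.25
tool_pos: [427.9, -117.3, 22.4]
tcp_rot: [3.141, 0.001, -0.596]
contact_force: [0.8, 0.2, 0.2]
grip_width: 67.3
finger_force: 30.0
```

Request:
send_rows:
  rows:
    - {"x": 0,"y": 0,"z": 0.005,"ax": 0,"ay": 0,"az": 0,"jaw": -1}
    - {"x": 0,"y": 0,"z": 0.01,"ax": 0,"ay": 0,"az": 0,"jaw": -1}
    - {"x": 0,"y": 0,"z": 0.01,"ax": 0,"ay": 0,"az": 0,"jaw": -1}
    - {"x": 0,"y": 0,"z": 0.01,"ax": 0,"ay": 0,"az": 0,"jaw": 0.6}
    - {"x": 0,"y": 0,"z": 0.01,"ax": 0,"ay": 0,"az": 0,"jaw": 0.9}
    - {"x": 0,"y": 0,"z": 0.01,"ax": 0,"ay": 0,"az": 0,"jaw": 0.9}
    - {"x": 0,"y": 0,"z": -0.1,"ax": 0,"ay": 0,"az": 0,"jaw": 0.9}
    - {"x": 0,"y": 0,"z": -0.3,"ax": 0,"ay": 0,"az": 0,"jaw": 0.9}
    - {"x": 0,"y": 0,"z": -0.5,"ax": 0,"ay": 0,"az": 0,"jaw": 0.9}
    - {"x": 0,"y": 0,"z": -0.69,"ax": 0,"ay": 0,"az": 0,"jaw": 1}

```text
time: 49.5
tool_pos: [427.9, -117.8, 162.1]
tcp_rot: [3.142, -0.0, -0.597]
contact_force: [0.6, -0.6, 0.9]
grip_width: 90.7
finger_force: 0.0
```

Run:
```python
from h import *
rel((428,-118,160.7),-.597,[(429,60,160.7,0)])
rel((429,60,160.7),0,[(529,158,160.7,0)])
```

```text
(429, 60, 160.7, 0) x -0.496 y -0.739 z -0.000 az -0.570
(529, 158, 160.7, 0) x 0.500 y -0.490 z -0.000 az 0.000
```

Request:
send_rows:
  rows:
    - {"x": -0.1,"y": -0.15,"z": 0,"ax": 0,"ay": 0,"az": -0.12,"jaw": 1}
    - {"x": -0.2,"y": -0.3,"z": 0,"ax": 0,"ay": 0,"az": -0.26,"jaw": 1}
    - {"x": -0.3,"y": -0.45,"z": 0,"ax": 0,"ay": 0,"az": -0.4,"jaw": 1}
    - {"x": -0.4,"y": -0.6,"z": 0,"ax": 0,"ay": 0,"az": -0.52,"jaw": 1}
    - {"x": -0.496,"y": -0.739,"z": 0,"ax": 0,"ay": 0,"az": -0.57,"jaw": 1}
    - {"x": -0.496,"y": -0.739,"z": 0,"ax": 0,"ay": 0,"az": -0.57,"jaw": 1}
    - {"x": -0.496,"y": -0.739,"z": 0,"ax": 0,"ay": 0,"az": -0.57,"jaw": 1}
    - {"x": -0.496,"y": -0.739,"z": 0,"ax": 0,"ay": 0,"az": -0.57,"jaw": 1}
    - {"x": -0.496,"y": -0.739,"z": 0,"ax": 0,"ay": 0,"az": -0.57,"jaw": 1}
    - {"x": -0.496,"y": -0.739,"z": 0,"ax": 0,"ay": 0,"az": -0.57,"jaw": 1}

```text
time: 50.75
tool_pos: [429.2, 59.7, 160.7]
tcp_rot: [3.141, 0.0, -0.001]
contact_force: [0.7, -0.1, 0.6]
grip_width: 91.8
finger_force: 0.0
```

Request:
send_rows:
  rows:
    - {"x": 0.1,"y": -0.25,"z": 0,"ax": 0,"ay": 0,"az": 0,"jaw": 1}
    - {"x": 0.3,"y": -0.45,"z": 0,"ax": 0,"ay": 0,"az": 0,"jaw": 1}
    - {"x": 0.5,"y": -0.49,"z": 0,"ax": 0,"ay": 0,"az": 0,"jaw": 1}
    - {"x": 0.5,"y": -0.49,"z": 0.15,"ax": 0,"ay": 0,"az": 0,"jaw": 1}
    - {"x": 0.5,"y": -0.49,"z": 0.35,"ax": 0,"ay": 0,"az": 0,"jaw": 1}
    - {"x": 0.5,"y": -0.49,"z": 0.55,"ax": 0,"ay": 0,"az": 0,"jaw": 1}
    - {"x": 0.5,"y": -0.49,"z": 0.68,"ax": 0,"ay": 0,"az": 0,"jaw": 1}
    - {"x": 0.5,"y": -0.49,"z": 0.72,"ax": 0,"ay": 0,"az": 0,"jaw": 1}
    - {"x": 0.5,"y": -0.49,"z": 0.72,"ax": 0,"ay": 0,"az": 0,"jaw": 1}
    - {"x": 0.5,"y": -0.49,"z": 0.72,"ax": 0,"ay": 0,"az": 0,"jaw": 0.6}

```text
time: 52.0
tool_pos: [530.1, 158.2, 17.9]
tcp_rot: [-3.141, -0.002, -0.0]
contact_force: [1.0, -0.1, 0.5]
grip_width: 85.8
finger_force: 0.0
```

Request:
send_rows:
  rows:
    - {"x": 0,"y": 0,"z": 0,"ax": 0,"ay": 0,"az": 0,"jaw": 0.5}
    - {"x": 0,"y": 0,"z": 0,"ax": 0,"ay": 0,"az": 0,"jaw": -1}
    - {"x": 0,"y": 0,"z": 0,"ax": 0,"ay": 0,"az": 0,"jaw": -1}
    - {"x": 0,"y": 0,"z": 0,"ax": 0,"ay": 0,"az": 0,"jaw": -1}
    - {"x": 0,"y": 0,"z": 0,"ax": 0,"ay": 0,"az": 0,"jaw": -1}
    - {"x": 0,"y": 0,"z": -0.1,"ax": 0,"ay": 0,"az": 0,"jaw": -1}
    - {"x": 0,"y": 0,"z": -0.3,"ax": 0,"ay": 0,"az": 0,"jaw": -1}
    - {"x": 0,"y": 0,"z": -0.5,"ax": 0,"ay": 0,"az": 0,"jaw": -1}
    - {"x": 0,"y": 0,"z": -0.65,"ax": 0,"ay": 0,"az": 0,"jaw": -1}
    - {"x": 0,"y": 0,"z": -0.72,"ax": 0,"ay": 0,"az": 0,"jaw": -1}

```text
time: 53.25
tool_pos: [529.0, 158.2, 161.1]
tcp_rot: [3.142, 0.0, -0.0]
contact_force: [-0.4, -0.0, -7.7]
grip_width: 66.9
finger_force: 30.0
```

Request:
send_rows:
  rows:
    - {"x": -0.15,"y": 0,"z": 0,"ax": 0,"ay": 0,"az": 0,"jaw": -1}
    - {"x": -0.35,"y": 0.05,"z": 0,"ax": 0,"ay": 0,"az": 0,"jaw": -1}
    - {"x": -0.48,"y": 0.2,"z": 0,"ax": 0,"ay": 0,"az": 0,"jaw": -1}
    - {"x": -0.52,"y": 0.4,"z": 0,"ax": 0,"ay": 0,"az": 0,"jaw": -1}
    - {"x": -0.52,"y": 0.6,"z": 0,"ax": 0,"ay": 0,"az": 0,"jaw": -1}
    - {"x": -0.52,"y": 0.8,"z": 0,"ax": 0,"ay": 0,"az": 0,"jaw": -1}
    - {"x": -0.52,"y": 0.94,"z": 0,"ax": 0,"ay": 0,"az": 0,"jaw": -1}
    - {"x": -0.52,"y": 1,"z": 0,"ax": 0,"ay": 0,"az": 0,"jaw": -1}
    - {"x": -0.52,"y": 1,"z": 0,"ax": 0,"ay": 0,"az": 0,"jaw": -1}
    - {"x": -0.52,"y": 1,"z": 0,"ax": 0,"ay": 0,"az": 0,"jaw": -1}

```text
time: 54.5
tool_pos: [424.8, -40.9, 160.3]
tcp_rot: [-3.141, 0.001, 0.0]
contact_force: [-0.2, 0.1, -7.2]
grip_width: 67.1
finger_force: 30.0
```

Run:
```python
from h import *
rel((425,-42,160.7),0,[(424,-200,160.7,.579)])
rel((424,-200,160.7),.579,[(422.4,-244.9,160.7,.579),(422.4,-244.9,20.7,.579)])
p,d=bot.capture("top");W=cloud("top",d)
hsv=cv2.cvtColor(p,cv2.COLOR_RGB2HSV);H,S,V=cv2.split(hsv)
c=blob((H>25)&(H<34)&(S>108)&(V>150),(290,230,332,275));print("tin",*info(c,"top",40))
```

```text
(424, -200, 160.7, 0.579) x -0.005 y 0.790 z -0.000 az -0.553
(422.4, -244.9, 160.7, 0.579) x -0.130 y 0.184 z -0.000 az -0.000
(422.4, -244.9, 20.7, 0.579) x -0.130 y 0.184 z 0.700 az -0.000
tin [322.1 252.6] [ 428.7 -137.5   40. ] ext 60.3 23.6
```

Request:
send_rows:
  rows:
    - {"x": 0,"y": 0.1,"z": 0,"ax": 0,"ay": 0,"az": -0.1,"jaw": -1}
    - {"x": 0,"y": 0.25,"z": 0,"ax": 0,"ay": 0,"az": -0.22,"jaw": -1}
    - {"x": 0,"y": 0.42,"z": 0,"ax": 0,"ay": 0,"az": -0.34,"jaw": -1}
    - {"x": 0,"y": 0.6,"z": 0,"ax": 0,"ay": 0,"az": -0.46,"jaw": -1}
    - {"x": -0.005,"y": 0.73,"z": 0,"ax": 0,"ay": 0,"az": -0.53,"jaw": -1}
    - {"x": -0.005,"y": 0.79,"z": 0,"ax": 0,"ay": 0,"az": -0.553,"jaw": -1}
    - {"x": -0.005,"y": 0.79,"z": 0,"ax": 0,"ay": 0,"az": -0.553,"jaw": -1}
    - {"x": -0.005,"y": 0.79,"z": 0,"ax": 0,"ay": 0,"az": -0.553,"jaw": -1}
    - {"x": -0.005,"y": 0.79,"z": 0,"ax": 0,"ay": 0,"az": -0.553,"jaw": -1}
    - {"x": -0.005,"y": 0.79,"z": 0,"ax": 0,"ay": 0,"az": -0.553,"jaw": -1}

```text
time: 55.8
tool_pos: [424.2, -199.3, 160.8]
tcp_rot: [3.142, -0.0, 0.58]
contact_force: [0.2, -0.2, -7.7]
grip_width: 67.0
finger_force: 30.0
```

Request:
send_rows:
  rows:
    - {"x": -0.07,"y": 0.1,"z": 0,"ax": 0,"ay": 0,"az": 0,"jaw": -1}
    - {"x": -0.13,"y": 0.184,"z": 0,"ax": 0,"ay": 0,"az": 0,"jaw": -1}
    - {"x": -0.13,"y": 0.184,"z": 0.05,"ax": 0,"ay": 0,"az": 0,"jaw": -1}
    - {"x": -0.13,"y": 0.184,"z": 0.15,"ax": 0,"ay": 0,"az": 0,"jaw": -1}
    - {"x": -0.13,"y": 0.184,"z": 0.3,"ax": 0,"ay": 0,"az": 0,"jaw": -1}
    - {"x": -0.13,"y": 0.184,"z": 0.45,"ax": 0,"ay": 0,"az": 0,"jaw": -1}
    - {"x": -0.13,"y": 0.184,"z": 0.58,"ax": 0,"ay": 0,"az": 0,"jaw": -1}
    - {"x": -0.13,"y": 0.184,"z": 0.65,"ax": 0,"ay": 0,"az": 0,"jaw": -1}
    - {"x": -0.13,"y": 0.184,"z": 0.68,"ax": 0,"ay": 0,"az": 0,"jaw": -1}
    - {"x": -0.13,"y": 0.184,"z": 0.69,"ax": 0,"ay": 0,"az": 0,"jaw": -1}

```text
time: 57.05
tool_pos: [422.8, -245.1, 22.9]
tcp_rot: [3.141, -0.0, 0.579]
contact_force: [0.7, -0.6, -7.7]
grip_width: 67.1
finger_force: 30.0
```

Request:
send_rows:
  rows:
    - {"x": 0,"y": 0,"z": 0.005,"ax": 0,"ay": 0,"az": 0,"jaw": -1}
    - {"x": 0,"y": 0,"z": 0.01,"ax": 0,"ay": 0,"az": 0,"jaw": -1}
    - {"x": 0,"y": 0,"z": 0.01,"ax": 0,"ay": 0,"az": 0,"jaw": -1}
    - {"x": 0,"y": 0,"z": 0.01,"ax": 0,"ay": 0,"az": 0,"jaw": 0.6}
    - {"x": 0,"y": 0,"z": 0.01,"ax": 0,"ay": 0,"az": 0,"jaw": 0.9}
    - {"x": 0,"y": 0,"z": 0.01,"ax": 0,"ay": 0,"az": 0,"jaw": 0.9}
    - {"x": 0,"y": 0,"z": -0.1,"ax": 0,"ay": 0,"az": 0,"jaw": 0.9}
    - {"x": 0,"y": 0,"z": -0.3,"ax": 0,"ay": 0,"az": 0,"jaw": 0.9}
    - {"x": 0,"y": 0,"z": -0.5,"ax": 0,"ay": 0,"az": 0,"jaw": 0.9}
    - {"x": 0,"y": 0,"z": -0.69,"ax": 0,"ay": 0,"az": 0,"jaw": 1}

```text
time: 58.3
tool_pos: [422.5, -244.8, 162.2]
tcp_rot: [3.141, -0.0, 0.579]
contact_force: [0.3, 0.1, 0.5]
grip_width: 91.3
finger_force: 0.0
```

Request:
send_rows:
  rows:
    - {"x": -0.1,"y": 0.2,"z": -0.1,"ax": 0,"ay": 0,"az": 0,"jaw": 1}
    - {"x": -0.2,"y": 0.4,"z": -0.2,"ax": 0,"ay": 0,"az": 0,"jaw": 1}
    - {"x": -0.4,"y": 0.5,"z": -0.2,"ax": 0,"ay": 0,"az": 0,"jaw": 1}
    - {"x": -0.6,"y": 0.5,"z": -0.2,"ax": 0,"ay": 0,"az": 0,"jaw": 1}
    - {"x": -0.8,"y": 0.5,"z": -0.2,"ax": 0,"ay": 0,"az": 0,"jaw": 1}
    - {"x": -0.95,"y": 0.5,"z": -0.2,"ax": 0,"ay": 0,"az": 0,"jaw": 1}
    - {"x": -0.95,"y": 0.5,"z": -0.2,"ax": 0,"ay": 0,"az": 0,"jaw": 1}
    - {"x": -0.95,"y": 0.5,"z": -0.2,"ax": 0,"ay": 0,"az": 0,"jaw": 1}
    - {"x": -0.95,"y": 0.5,"z": -0.2,"ax": 0,"ay": 0,"az": 0,"jaw": 1}
    - {"x": -0.95,"y": 0.5,"z": -0.2,"ax": 0,"ay": 0,"az": 0,"jaw": 1}

```text
time: 59.55
tool_pos: [318.8, -432.0, 200.7]
tcp_rot: [3.141, -0.0, 0.58]
contact_force: [-0.9, 0.3, -0.5]
grip_width: 91.7
finger_force: 0.0
```

Run:
```python
from h import *
p,d=bot.capture("top");W=cloud("top",d)
np.savez("pics/top9.npz",p=p,d=d)
t=open("m.py").read().replace("top0.npz","top9.npz").split("show(\"coll\"")[0]
exec(t)
cv2.imwrite("pics/c9.png",cv2.resize(p[150:290,170:470,::-1],None,fx=2.6,fy=2.6,interpolation=cv2.INTER_CUBIC))
```

```text
tin [313.7 252.7] [ 428.6 -117.7   40. ] ext 65.0 68.0
cutZ [368.  255.2] [ 421.6 -243.6   48. ] ext 68.6 69.4
tinZ [314.1 253.1] [ 427.8 -118.7   40. ] ext 65.0 65.8
cutS [372.2 255.1] [ 421.8 -253.1   48. ] ext 82.1 86.8
bearS [352.5 254.7] [ 423.9 -209.3   23. ] ext 16.5 2.8
bearZ [340.9 244. ] [ 449.6 -182.1   23. ] ext 47.7 47.9
pad [408.3 220.2] [ 507.4 -348.9    6. ] ext 82.0 82.1
```

View pics/c9.png

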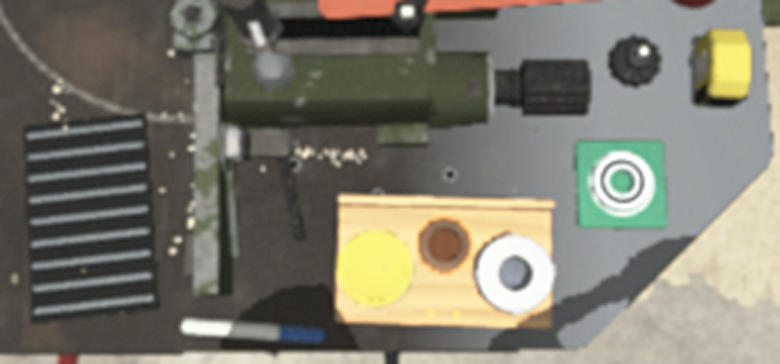

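Everything is in place except that the cutter block stands about 1.8 mm off its first place, along the closing direction: crop (514,273) against (516,271) at the start. It is a quick mend.

Request:
send_rows:
  rows:
    - {"x": 0.25,"y": -0.13,"z": 0.05,"ax": 0,"ay": 0,"az": 0,"jaw": 1}
    - {"x": 0.5,"y": -0.26,"z": 0.1,"ax": 0,"ay": 0,"az": 0,"jaw": 1}
    - {"x": 0.75,"y": -0.4,"z": 0.15,"ax": 0,"ay": 0,"az": 0,"jaw": 1}
    - {"x": 0.95,"y": -0.5,"z": 0.2,"ax": 0,"ay": 0,"az": 0,"jaw": 1}
    - {"x": 0.95,"y": -0.5,"z": 0.3,"ax": 0,"ay": 0,"az": 0,"jaw": 1}
    - {"x": 0.95,"y": -0.5,"z": 0.5,"ax": 0,"ay": 0,"az": 0,"jaw": 1}
    - {"x": 0.95,"y": -0.5,"z": 0.7,"ax": 0,"ay": 0,"az": 0,"jaw": 1}
    - {"x": 0.95,"y": -0.5,"z": 0.85,"ax": 0,"ay": 0,"az": 0,"jaw": 1}
    - {"x": 0.95,"y": -0.5,"z": 0.9,"ax": 0,"ay": 0,"az": 0,"jaw": 1}
    - {"x": 0.95,"y": -0.5,"z": 0.9,"ax": 0,"ay": 0,"az": 0,"jaw": 0.6}

```text
time: 60.85
tool_pos: [422.6, -244.8, 20.7]
tcp_rot: [-3.141, 0.0, 0.579]
contact_force: [0.9, 0.1, 0.4]
grip_width: 85.9
finger_force: 0.0
```

Request:
send_rows:
  rows:
    - {"x": 0,"y": 0,"z": 0,"ax": 0,"ay": 0,"az": 0,"jaw": 0.5}
    - {"x": 0,"y": 0,"z": 0,"ax": 0,"ay": 0,"az": 0,"jaw": -1}
    - {"x": 0,"y": 0,"z": 0,"ax": 0,"ay": 0,"az": 0,"jaw": -1}
    - {"x": 0,"y": 0,"z": 0,"ax": 0,"ay": 0,"az": 0,"jaw": -1}
    - {"x": 0,"y": 0,"z": 0,"ax": 0,"ay": 0,"az": 0,"jaw": -1}
    - {"x": 0,"y": 0,"z": -0.015,"ax": 0,"ay": 0,"az": 0,"jaw": -1}
    - {"x": 0,"y": 0,"z": -0.015,"ax": 0,"ay": 0,"az": 0,"jaw": -1}
    - {"x": 0,"y": 0.008,"z": -0.015,"ax": 0,"ay": 0,"az": 0,"jaw": -1}
    - {"x": 0,"y": 0.008,"z": -0.015,"ax": 0,"ay": 0,"az": 0,"jaw": -1}
    - {"x": 0,"y": 0.008,"z": 0,"ax": 0,"ay": 0,"az": 0,"jaw": -1}

```text
time: 62.1
tool_pos: [423.4, -246.3, 21.6]
tcp_rot: [3.141, -0.0, 0.579]
contact_force: [-8.1, 5.8, 31.9]
grip_width: 67.0
finger_force: 30.0
```

Request:
send_rows:
  rows:
    - {"x": 0,"y": 0,"z": 0,"ax": 0,"ay": 0,"az": 0,"jaw": -1}
    - {"x": 0,"y": 0,"z": 0,"ax": 0,"ay": 0,"az": 0,"jaw": -1}
    - {"x": 0,"y": 0,"z": 0,"ax": 0,"ay": 0,"az": 0,"jaw": 0.6}
    - {"x": 0,"y": 0,"z": 0,"ax": 0,"ay": 0,"az": 0,"jaw": 0.9}
    - {"x": 0,"y": 0,"z": 0,"ax": 0,"ay": 0,"az": 0,"jaw": 0.9}
    - {"x": 0,"y": 0,"z": 0,"ax": 0,"ay": 0,"az": 0,"jaw": 0.9}
    - {"x": 0,"y": 0,"z": -0.1,"ax": 0,"ay": 0,"az": 0,"jaw": 0.9}
    - {"x": 0,"y": 0,"z": -0.3,"ax": 0,"ay": 0,"az": 0,"jaw": 0.9}
    - {"x": 0,"y": 0,"z": -0.5,"ax": 0,"ay": 0,"az": 0,"jaw": 0.9}
    - {"x": 0,"y": 0,"z": -0.7,"ax": 0,"ay": 0,"az": 0,"jaw": 1}

```text
time: 63.35
tool_pos: [423.2, -246.1, 162.0]
tcp_rot: [-3.142, 0.0, 0.579]
contact_force: [1.1, -0.1, -0.6]
grip_width: 90.8
finger_force: 0.0
```

Request:
send_rows:
  rows:
    - {"x": -0.1,"y": 0.2,"z": -0.1,"ax": 0,"ay": 0,"az": 0,"jaw": 1}
    - {"x": -0.2,"y": 0.4,"z": -0.2,"ax": 0,"ay": 0,"az": 0,"jaw": 1}
    - {"x": -0.4,"y": 0.5,"z": -0.2,"ax": 0,"ay": 0,"az": 0,"jaw": 1}
    - {"x": -0.6,"y": 0.5,"z": -0.2,"ax": 0,"ay": 0,"az": 0,"jaw": 1}
    - {"x": -0.8,"y": 0.5,"z": -0.2,"ax": 0,"ay": 0,"az": 0,"jaw": 1}
    - {"x": -0.95,"y": 0.5,"z": -0.2,"ax": 0,"ay": 0,"az": 0,"jaw": 1}
    - {"x": -0.95,"y": 0.5,"z": -0.2,"ax": 0,"ay": 0,"az": 0,"jaw": 1}
    - {"x": -0.95,"y": 0.5,"z": -0.2,"ax": 0,"ay": 0,"az": 0,"jaw": 1}
    - {"x": -0.95,"y": 0.5,"z": -0.2,"ax": 0,"ay": 0,"az": 0,"jaw": 1}
    - {"x": -0.95,"y": 0.5,"z": -0.2,"ax": 0,"ay": 0,"az": 0,"jaw": 1}

```text
time: 64.6
tool_pos: [319.7, -433.3, 200.7]
tcp_rot: [3.142, -0.0, 0.58]
contact_force: [0.2, -0.1, 0.2]
grip_width: 91.5
finger_force: 0.0
```

Run:
```python
from h import *
p,d=bot.capture("top")
np.savez("pics/top9.npz",p=p,d=d)
t=open("m.py").read().replace("top0.npz","top9.npz").split("show(\"coll\"")[0]
exec(t)
cv2.imwrite("pics/c10.png",cv2.resize(p[150:290,170:470,::-1],None,fx=2.6,fy=2.6,interpolation=cv2.INTER_CUBIC))
```

```text
tin [313.7 252.7] [ 428.6 -117.7   40. ] ext 65.0 68.0
cutZ [368.5 254.9] [ 422.1 -244.7   48. ] ext 68.6 67.2
tinZ [314.1 253. ] [ 427.9 -118.7   40. ] ext 67.3 68.0
cutS [372.4 254.9] [ 422.2 -253.7   48. ] ext 82.1 84.6Traceback (most recent call last):
  File "<stdin>", line 5, in <module>
  File "<string>", line 11, in <module>
  File "<string>", line 6, in show
  File "h.py", line 18, in info
    u,v=M["m10"]/M["m00"],M["m01"]/M["m00"];w=ray(n,u,v,z)
        ~~~~~~~~^~~~~~~~~
ZeroDivisionError: float division by zero
```

The cutter block now measures (422.1,-244.7) against (422.7,-245.0) at the start, and the tin is back at its first measured position, so I'm handing in.

```bash
python3 -c "
from plant import bot
print(bot.close_job())"
```

```text
the job is handed in; nothing more can be done
None
```

The job is done in the order asked and handed in at about 65 s: the bearing is on the green pad, the collar is in the niche, and the tin and cutter block are back within about 1 mm of where they stood, as measured by the top camera.

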